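# Fit the retaining ring on the wheel axle

### The job

Take the red-handled ring pliers from their grey rest, spread the open steel retaining ring with them and lift it off its wooden block, then slide it down over the end of the wheel's axle and let it snap closed into the groove above the hub, lying flat and fully home. Lay the pliers back flat on the grey rest, let go, and leave the other things on the bench where they are.

Things in the scene. Friction and masses are not known exactly. Their poses are not given: they have to be found in the camera images.
- pliers_grip (a point): Ring pliers (170 g, red handles): point half-way up between the handles, 12 mm behind the balance. Axes: x handles to tips, y left, z up. Handles 20 mm tall (their underside 10 mm below this point is what rests), 10 mm thick, from 25 mm ahead of this point to 45 mm behind; here 66 mm over their outer faces at rest. Hinge 48 mm ahead, tips 128 mm ahead. The point stays midway as they are squeezed.
- pliers_tips (a point): Lower end of the pliers' bent-down tips, midway between them, 29 mm below pliers_grip. Together at rest the tips are 11 mm wide (y), 8 mm long (x). Each has an upright V notch in its outer face, from its lower end to 16 mm up, where the flat jaw overhangs it. Notch bottoms: 4 mm apart at rest, 38 mm at full spread.
- pliers_left (a joint): Left jaw angle of the pliers (the right mirrors it): 0 at rest, tips together; 0.22 rad at full spread, a stop, the handles then 45 mm over their outer faces at pliers_grip. Squeezing the handles opens the tips; a spring opposes it (9 N at rest, with the ring about 20 N at full spread). Squeezed to 63.5 mm only, the spring lets one carry the pliers with the tips nearly together (4 mm wider).
- ring_mid (a point): Middle of the retaining ring (32 g, about 62 mm long, 58 mm wide, 4 mm thick, inner opening 41 mm), half-way up its thickness. Axes: x from the gap to the closed back, z up. A bow at the back carries two sprung arms; each arm ends beside the gap in an upright brass post, 6 mm thick, 18 mm tall from the ring's underside. Posts 26 mm apart between centres when closed.
- ring_gap (a point): Midway between the ring's brass posts at the height of its underside, 31 mm behind ring_mid. The pliers' tips go down between the posts here, pliers' x along ring's x, lower ends 5.5 mm above the underside (above the 4 mm arms); spread fully, the posts sit in the V notches and the arms' spring (5 N a post) holds the ring on the tips by friction, to be lifted.
- ring_eye (a point): Centre of the opening when the ring is fully spread, at the height of its underside; 3 mm from ring_mid towards the gap. With this point on the axle's axis the fully spread ring passes the axle end with about 1.5 mm to spare all round; let go there, it closes and centres itself in the groove.
- ring_left (a joint): Opening of the left arm of the ring: 0 closed, about 0.23 rad when the pliers are at their full spread.
- ring_right (a joint): Opening of the right arm of the ring, likewise.
- axle_seat (a point): Wheel lying on a 130 mm square blue plate fixed to the bench, steel axle upright. Point on the axle's axis in the plane of the flat hub face (74 mm across, 46 mm above the bench). Right above it is the groove, 40 mm in diameter, 6 mm high, then the axle end, 44 mm in diameter, its top 16.5 mm above this point. Seated, the ring lies on the hub face, in any direction, ring_mid 2 mm above this point.
- rest: Grey tool rest fixed to the bench, 120 mm (x) by 110 mm (y) by 30 mm tall; the origin is the centre of its underside. The pliers lie on top of it with the handles flat and the bent tips overhanging past its +x edge.
- stand: Wooden block with a dark pad, 110 mm square and 25 mm tall, fixed to the bench, on which the ring lies; the origin is the centre of its underside.
- oil_at (a point): Bystander: blue bottle, 60 mm in diameter, 150 mm tall.
- tape_at (a point): Bystander: yellow tape measure, 68 mm in diameter, 30 mm tall.
- tube_at (a point): Bystander: blue square steel tube, 140 mm by 40 mm by 40 mm.
- spare_at (a point): Bystander: spare black roller, 100 mm in diameter, 30 mm tall.
Mind the look-alikes: they are no part of the job. Leave any blue or orange look-alike of the rest alone. Of the things shaped like the part that bears ring_mid, the bare steel one is meant.

How it is judged:
By the outcome, as a careful person would: the job done as asked, in the order asked, and still so for the second after the job is handed in, with the robot touching nothing.
It also fails if it takes over 58 s, if anything falls off the work surface, if the arm or the gripper's body presses on something with over 40 N, if the wrist force passes 120 N, or if a joint passes its speed limit or range.

### The arm

A 6-joint arm with a two-finger parallel gripper is mounted at the origin on the work surface. World frame = base frame: x ahead of the robot, y to its left, z up, the work surface at z = 0. Lengths are in m, angles in rad, forces in N, time in s.
With the tool pointing down it reaches from about 0.35 to 0.775 m from the base axis. Payload 5.5 kg.
Tool frame: the origin (TCP) lies at the very end of the fingers, on their centre line; the grasp point (between the pads) lies 19 mm behind it; x points along the fingers, y is the direction in which the jaws open and shut, and the axes are right-handed (so a half turn about x gives the same grasp; the last joint's range is limited). The gripper opens to 85 mm and grips with 20 to 120 N. Pads are 22 mm wide; open, the fingers measure 114 mm over their backs; the gripper's body (76 mm by 85 mm) begins 54 mm behind the grasp point. The pads swing forward as they close: fully open they stand 13 mm farther back than shut.
Start: joints at [0.975, 0.313, 0.046, 1.304, 0, 1.431], TCP at [0.253, 0.516, 0.231] pointing down, gripper open.
Joint ranges: [-2.76, 2.76], [-0.86, 1.69], [-1.03, 1.26], [-2.2, 2.34], [-1.47, 1.5], [-3.14, 3.14]. Speed limits (rad/s): [2.57, 2.57, 3.14, 3.14, 3.14, 3.14].

### API

Orientations are given as a unit quaternion [w, x, y, z].
In Python, from workcell import readout, cams, env, finder gives the robot as it stands.
- The arm moves only by the tool drive_tool, never from a script. Its argument "moves" is a list that holds one entry, the list of rows, each a list of 7 numbers: the shift along the tool's x, y, z in m, then the turn, a rotation vector about the tool's x, y, z in rad, then the closure in counts, from 0 (fully open) to 255 (shut). A call has exactly 5 rows; each row is the pose to reach, as a shift and turn from the pose measured when the call began, along the tool's axes at that moment; what a row does not reach only later rows make up. A row lasts 1/8 s, in which the tool goes at most 62.5 mm and 10.7 degrees, less where a joint would pass 70% of its speed; a pose out of reach is approached as far as the arm can. A call with a gripper value outside its range is refused whole. The fingers move at their own pace and stop on an object; "squeeze" is the grip in N (left out, the last holds). Time passes only in rows, so rows that repeat a pose let the fingers close, or fill a call up. It gives the time, the measured TCP pose, the force and the opening at its end, in the units of the state.
- readout.get_state(): the state, without advancing time (a new reading comes with each control period).
- cams.read_camera(name): name is "scene" or "side" or "wrist"; returns the picture (384x512x3 uint8, blue, green, red); there is no depth.
- cams.camera_params(name): a dict with "mtx" (3x3 intrinsics, pixels), "dist" ([k1, k2, p1, p2, k3] as OpenCV has them; the pictures are not rectified), "R" (3x3) and "t" (3): a world point X has camera coordinates R X + t; the wrist camera has in their place "mount" (4x4, takes a point from camera to tool coordinates, whose origin is the TCP and whose axes are the tool frame's). Camera axes: x right, y down, z forward; pixel columns grow to the right and rows downward; lengths in m; the calibration is good to about 2 mm. A picture is of the moment at which its call begins: read the wrist's pose just before it. camera_params takes no time and is no camera call.
- env.hand_in(): hands the job in, once; it reports no verdict.
Trained networks look in the newest picture that a camera, given by its name, has taken for a name from the list of things; names that differ only in an ending like _2 or _b are one class to them, and where a whole thing is asked for, a point or a joint stands for the part that bears it (a point fixed in the world has none). Each returns a list of dicts, best first, with "conf" (0 to 1); they miss things now and then, are a little off and sometimes report something else, mostly with a low value. They report only what shows in the picture. A call takes as long as a camera call. They do not tell look-alikes from the thing itself.
- finder.regions_of(camera, name): "pixels" (384x512 bool, what is visible of it) and "point" ([column, row] in pixels, amid what is visible of it).
The state is a dict: "clock": time; "joint_pos": joint angles; "qvel": joint speeds; "tau": joint torques, N m; "tcp_pos": TCP position; "orientation": TCP orientation; "wrist_force": force on the tool from outside, world axes, zero at the start; "ft_torque": the same for the moment, N m; "finger_gap": finger opening in m.
Only numpy, scipy, OpenCV 4.12 (cv2) and the standard library are available. Lean on these libraries where they do the work, as an engineer would, in place of code of your own. Each camera call takes 0.05 s, during which the arm holds its last target.

## Working session

There is one attempt and no reset: what is moved stays moved. The work goes in short steps, Python scripts to look and compute and a tool call to move; the robot and the scene stay as the last step left them, time stands still between calls to the robot, and variables do not carry over. Pictures are saved under pics/ and viewed, and the job is handed in when it is done.

Besides the shell and the picture viewer there is one more tool, called by a JSON object that holds its "method" and its "body", one argument or row to a line. drive_tool: Moves the arm, as the interface text tells. Its arguments: {"type":"object","properties":{"moves":{"type":"array"},"squeeze":{"type":"number"}},"required":["moves"]}

```bash
ls; mkdir -p pics; cat > look.py <<'E'
import sys,cv2
from workcell import readout,cams
def snap(n,f):
    im=cams.read_camera(n); cv2.imwrite('pics/'+f,im); return im
E
python3 - <<'E'
from look import *
print(readout.get_state())
snap('scene','s0.png');snap('side','d0.png')
for n in('scene','side','wrist'): print(cams.camera_params(n))
E
```

```text
pics
{'clock': 0.0, 'joint_pos': array([ 9.75400878e-01,  3.14010353e-01,  4.49523431e-02,  1.30363300e+00,
       -1.80810562e-05,  1.43121616e+00]), 'qvel': array([-0.00077023, -0.00035398,  0.00077705, -0.00010087, -0.00037454,
        0.00131706]), 'tau': array([-1.15726001e-03, -4.80628967e+01,  2.98533922e+01,  1.94303063e-02,
       -1.44494816e-04,  8.66258404e-06]), 'tcp_pos': array([0.25280974, 0.5158414 , 0.23039235]), 'orientation': array([ 0.68858689,  0.15913602,  0.68905629, -0.16039091]), 'wrist_force': array([-1.00477253,  0.71523546,  0.29968492]), 'ft_torque': array([-0.03264021,  0.0488821 , -0.01115529]), 'finger_gap': 0.08511037109061259}
{'mtx': array([[444.89986328,   0.        , 258.44824221],
       [  0.        , 444.89986328, 192.47904952],
       [  0.        ,   0.        ,   1.        ]]), 'dist': array([-0.00771856,  0.        ,  0.        ,  0.        ,  0.        ]), 'R': array([[ 7.92692827e-01,  6.09621078e-01,  4.73373377e-04],
       [ 4.94077064e-01, -6.41995211e-01, -5.86284917e-01],
       [-3.57107740e-01,  4.64977731e-01, -8.10104791e-01]]),
[... 398 characters left out ...]
,
       [ 0.10676558,  0.82218213, -0.55912222]]), 't': array([-0.4898036 ,  0.11690297,  1.33724705])}
{'mtx': array([[342.14081796,   0.        , 256.81077447],
       [  0.        , 342.14081796, 191.32162569],
       [  0.        ,   0.        ,   1.        ]]), 'dist': array([-0.00209078,  0.        ,  0.        ,  0.        ,  0.        ]), 'mount': array([[-4.37781336e-04, -3.16253678e-01,  9.48674559e-01,
        -1.41899219e-01],
       [ 9.99999840e-01, -4.78950144e-04,  3.01801622e-04,
         1.27698781e-04],
       [ 3.58921944e-04,  9.48674540e-01,  3.16253837e-01,
        -8.16201476e-02],
       [ 0.00000000e+00,  0.00000000e+00,  0.00000000e+00,
         1.00000000e+00]])}
```

View pics/s0.png

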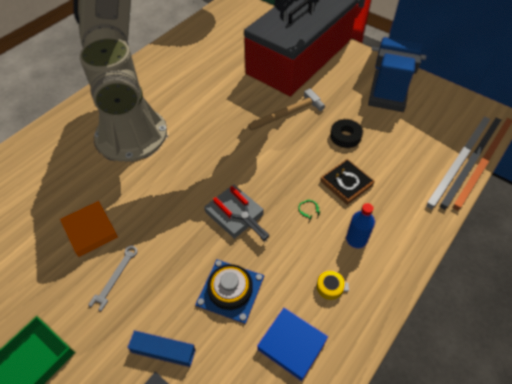

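View pics/d0.png

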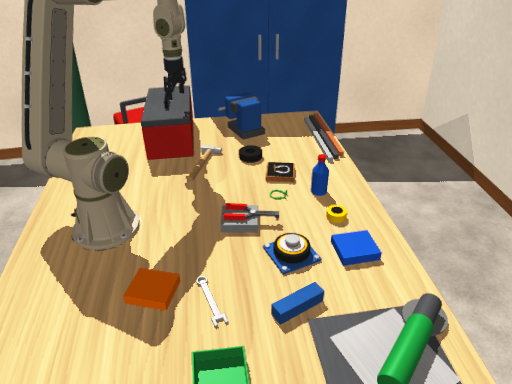

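The scene picture shows the pliers on the grey rest at about (237,212), the steel ring on its block at (347,180) and the wheel at (231,287). A green look-alike ring lies at (309,209). Next I'll get coarse positions.

```bash
cat > look.py <<'E'
import sys,cv2,numpy as np
from scipy.spatial.transform import Rotation as Ro
from workcell import readout,cams,finder
np.set_printoptions(precision=4,suppress=True)
def snap(n,f=None):
    im=cams.read_camera(n)
    if f: cv2.imwrite('pics/'+f,im)
    return im
def q2R(q): return Ro.from_quat([q[1],q[2],q[3],q[0]]).as_matrix()
def cam(n,st=None):
    p=cams.camera_params(n)
    if n=='wrist':
        st=st or readout.get_state()
        T=np.eye(4);T[:3,:3]=q2R(st['orientation']);T[:3,3]=st['tcp_pos']
        M=np.linalg.inv(T@np.array(p['mount']))
        return p['mtx'],p['dist'],M[:3,:3],M[:3,3]
    return p['mtx'],p['dist'],p['R'],p['t']
def rays(c,uv):
    K,d,R,t=c
    n=cv2.undistortPoints(np.array(uv,float).reshape(-1,1,2),K,d).reshape(-1,2)
    D=np.c_[n,np.ones(len(n))]@R
    return -R.T@t,D
def onz(c,uv,z):
    o,D=rays(c,uv); return o+D*((z-o[2])/D[:,2])[:,None]
def proj(c,X):
    K,d,R,t=c
    return cv2.projectPoints(np.array(X,float).reshape(-1,3),cv2.Rodrigues(R)[0],t,K,d)[0].reshape(-1,2)
E
python3 - <<'E'
from look import *
snap('scene');snap('side')
for n,z in [('pliers_grip',.04),('ring_mid',.027),('rest',.03),('stand',.025),('axle_seat',.06),('oil_at',.075),('tape_at',.015),('tube_at',.02)]:
  for c in('scene','side'):
    for r in finder.regions_of(c,n)[:3]:
      print(n,c,round(r['conf'],2),np.array(r['point']),r['pixels'].sum(),onz(cam(c),[r['point']],z)[0])
print(readout.get_state()['clock'])
E
```

```text
pliers_grip scene 0.84 [246.  215.9] 645 [ 0.4911 -0.0397  0.04  ]
pliers_grip scene 0.36 [231.3 290.5] 2790 [ 0.5938 -0.2244  0.04  ]
pliers_grip side 0.76 [242.7 212.9] 607 [ 0.4557 -0.0401  0.04  ]
ring_mid scene 0.7 [350.4 174.5] 120 [0.6341 0.258  0.027 ]
ring_mid scene 0.59 [309.8 215.2] 40 [0.6192 0.0722 0.027 ]
rest scene 0.66 [291.1 342.1] 2854 [ 0.7736 -0.2345  0.03  ]
rest scene 0.59 [ 90.6 227.7] 1923 [ 0.1883 -0.3109  0.03  ]
rest scene 0.29 [342.8 183.2] 45 [0.634  0.2158 0.03  ]
rest side 0.85 [149.5 289.7] 1694 [ 0.1719 -0.3287  0.03  ]
rest side 0.68 [354.2 248. ] 1243 [ 0.7634 -0.2495  0.03  ]
rest side 0.58 [239.8 222.9] 679 [ 0.4417 -0.0783  0.03  ]
stand scene 0.68 [345.8 182.6] 1225 [0.6382 0.2265 0.025 ]
stand side 0.95 [282.2 172.6] 491 [0.6375 0.213  0.025 ]
axle_seat scene 0.66 [231.9 290.5] 2703 [ 0.6012 -0.2296  0.06  ]
axle_seat scene 0.59 [241.4 213.4] 718 [ 0.4853 -0.0508  0.06  ]
axle_seat side 0.68 [290.9 252.5] 1432 [ 0.5655 -0.2711  0.06  ]
oil_at scene 0.75 [361.9 226.8] 940 [0.7551 0.094  0.075 ]
oil_at scene 0.33 [249.  208.4] 329 [ 0.4977 -0.0343  0.075 ]
oil_at side 0.89 [321.1 178. ] 547 [0.7488 0.0753 0.075 ]
tape_at scene 0.95 [332.8 283.5] 711 [ 0.7705 -0.0518  0.015 ]
tape_at scene 0.61 [243.4 211.7] 703 [ 0.4666 -0.0211  0.015 ]
tape_at side 0.66 [336.5 212.9] 323 [ 0.771 -0.055  0.015]
tube_at scene 0.61 [159.9 344.9] 1492 [ 0.5437 -0.4155  0.02  ]
tube_at side 0.72 [243.5 221.4] 664 [ 0.4555 -0.0596  0.02  ]
tube_at side 0.71 [298.9 304.1] 1221 [ 0.5557 -0.4237  0.02  ]
tube_at side 0.28 [278.  170.6] 538 [0.626  0.2383 0.02  ]
1.0
```

```bash
python3 - <<'E'
from look import *
st=readout.get_state();print(q2R(st['orientation']))
a=cv2.imread('pics/s0.png');b=cv2.imread('pics/d0.png')
cv2.imwrite('pics/s0z.png',cv2.resize(a[165:335,180:390],None,fx=3.7,fy=3.5,interpolation=cv2.INTER_CUBIC))
cv2.imwrite('pics/d0z.png',cv2.resize(b[140:280,200:350],None,fx=5,fy=4.2,interpolation=cv2.INTER_CUBIC))
c=cam('scene')
print(onz(c,[[266,237],[234,188],[215,196],[240,203],[227,214]],.04))
E
```

```text
[[ 0.      0.4402  0.8979]
 [ 0.0001  0.8979 -0.4402]
 [-1.      0.0001 -0.    ]]
[[ 0.5712 -0.0587  0.04  ]
 [ 0.4082  0.0116  0.04  ]
 [ 0.3845 -0.0408  0.04  ]
 [ 0.4527 -0.0173  0.04  ]
 [ 0.4477 -0.0656  0.04  ]]
```

View pics/s0z.png

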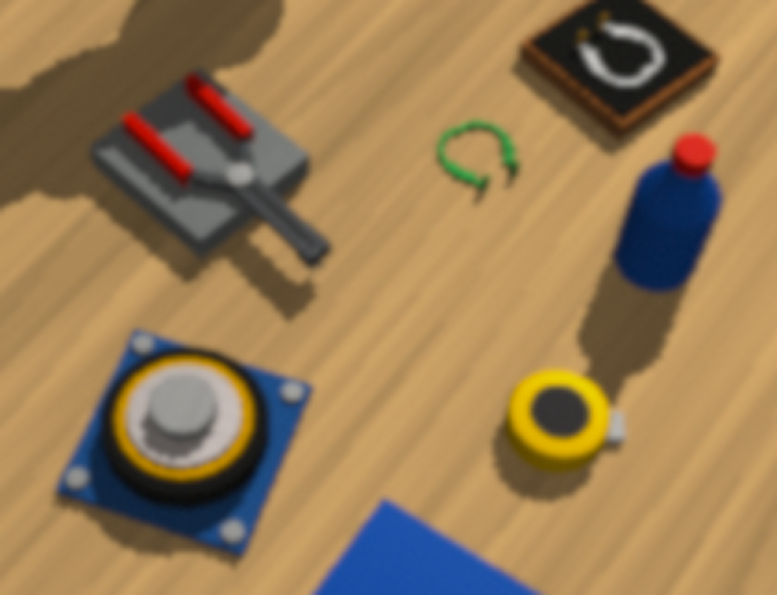

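View pics/d0z.png

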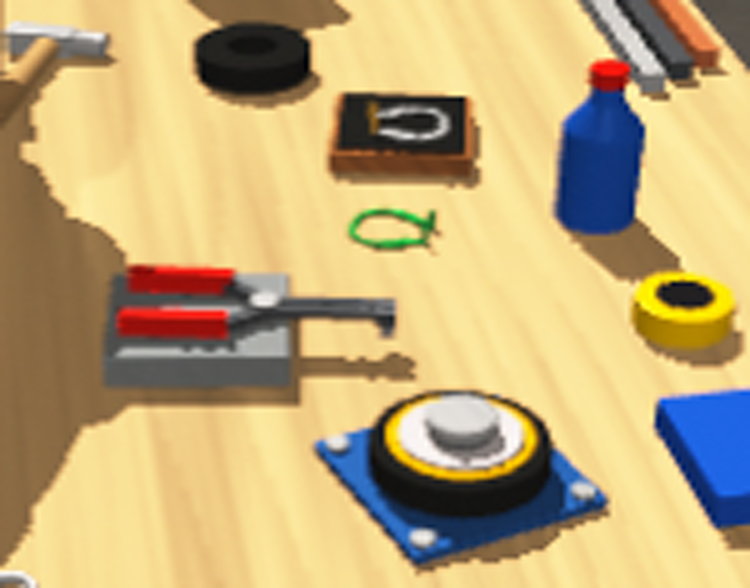

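The side picture agrees with the scene picture: pliers heading about -0.2 rad, and the ring's posts facing −x, so its heading is about 0. I'll go over the ring first for a wrist view, and need a delta helper for that.

```bash
cat > delta.py <<'E'
from look import *
def Rdown(h): # tool x down, tool z along heading h
    z=np.array([np.cos(h),np.sin(h),0]);x=np.array([0,0,-1.]);return np.c_[x,np.cross(z,x),z]
def delta(p,h=None,R=None):
    st=readout.get_state();R0=q2R(st['orientation'])
    R1=Rdown(h) if R is None else R
    print('t',st['clock'],'pos',st['tcp_pos'],'head',np.arctan2(R0[1,2],R0[0,2]),'gap',st['finger_gap'],'F',st['wrist_force'],'j6',st['joint_pos'][5])
    print('delta',R0.T@(np.array(p)-st['tcp_pos']),Ro.from_matrix(R0.T@R1).as_rotvec())
if __name__=='__main__':
    a=[float(v) for v in sys.argv[1:]];delta(a[:3],a[3])
E
python3 delta.py .58 .22 .19 0
```

```text
t 1.0 pos [0.2531 0.5163 0.2313] head -0.4558159217566249 gap 0.08572553194907925 F [ 0.3974  0.2512 -0.3349] j6 1.4312291346684052
delta [ 0.0413 -0.1222  0.424 ] [-0.4558  0.     -0.0001]
```

{"method": "drive_tool", "body": {
  "moves": [
    [[0.041,-0.122,0.424,-0.456,0,0,0],[0.041,-0.122,0.424,-0.456,0,0,0],[0.041,-0.122,0.424,-0.456,0,0,0],[0.041,-0.122,0.424,-0.456,0,0,0],[0.041,-0.122,0.424,-0.456,0,0,0]]
  ]
}}

```text
clock: 1.62
tcp_pos: [0.4779, 0.3129, 0.2034]
orientation: [0.707, 0.0, 0.707, 0.0]
wrist_force: [0.3, 0.0, -0.4]
finger_gap: 0.0855
```

```bash
python3 delta.py .58 .22 .19 0
```

```text
t 1.625 pos [0.4779 0.3129 0.2034] head 0.00036236152964703544 gap 0.08550252992497064 F [ 0.3251  0.038  -0.4269] j6 0.43869127790163537
delta [ 0.0134 -0.0929  0.1021] [ 0.0004  0.0007 -0.0005]
```

{"method": "drive_tool", "body": {
  "moves": [
    [[0.013,-0.093,0.102,0,0,0,0],[0.013,-0.093,0.102,0,0,0,0],[0.013,-0.093,0.102,0,0,0,0],[0.013,-0.093,0.102,0,0,0,0],[0.013,-0.093,0.102,0,0,0,0]]
  ]
}}

```text
clock: 2.25
tcp_pos: [0.5789, 0.221, 0.1906]
orientation: [0.707, -0.0, 0.707, 0.001]
wrist_force: [0.8, 0.1, -0.7]
finger_gap: 0.0852
```

```bash
python3 - <<'E'
from look import *
st=readout.get_state(); im=snap('wrist','w1.png'); c=cam('wrist',st)
import pickle; pickle.dump((im,c),open('w1.pkl','wb'))
print(st['tcp_pos'],st['qvel'])
for r in finder.regions_of('wrist','ring_mid')[:3]:
  print(r['conf'],r['point'],r['pixels'].sum(),onz(c,[r['point']],.027))
E
```

```text
[0.5789 0.221  0.1906] [ 0.0133 -0.008  -0.0017 -0.0032 -0.0033 -0.0014]
0.93 [260.7, 215.6] 1208 [[0.6239 0.2253 0.027 ]]
```

View pics/w1.png

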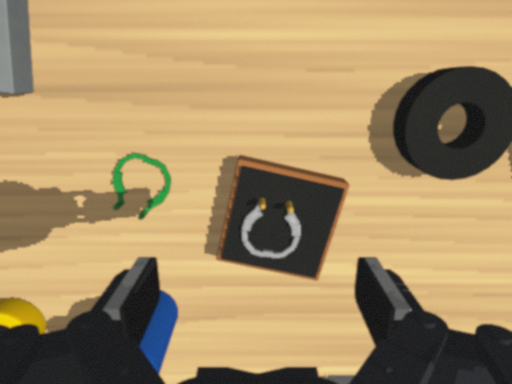

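The wrist picture shows the steel ring on its block at about (270,230). Its brass posts are at (262,204) and (290,207), at the top, which is towards the robot. The green look-alike is at (140,180), and the gripper fingers are at the bottom. I'll rectify the picture and measure.

```bash
cat >> look.py <<'E'
def rect(im,c,x0,x1,y0,y1,z,s=4000):
    # rows: x decreasing downwards? row=(x-x0)*s, col=(y-y0)*s
    W=int((y1-y0)*s);H=int((x1-x0)*s)
    jj,ii=np.meshgrid(np.arange(W),np.arange(H))
    P=np.stack([x0+ii/s,y0+jj/s,np.full(ii.shape,z)],-1).reshape(-1,3)
    uv=proj(c,P).astype(np.float32).reshape(H,W,2)
    return cv2.remap(im,uv[...,0],uv[...,1],cv2.INTER_CUBIC)
E
python3 - <<'E'
from look import *
import pickle; im,c=pickle.load(open('w1.pkl','rb'))
r=rect(im,c,.57,.70,.15,.29,.029)
for k in range(0,14):
    cv2.line(r,(k*40,0),(k*40,5 if k%5 else 15),(0,255,0),1); cv2.line(r,(0,k*40),(5 if k%5 else 15,k*40),(0,255,0),1)
cv2.imwrite('pics/w1r.png',r)
g=cv2.cvtColor(r,cv2.COLOR_BGR2GRAY);h=cv2.cvtColor(r,cv2.COLOR_BGR2HSV)
m=((g>90)&(h[...,1]<60)).astype(np.uint8)
n,l,s,ce=cv2.connectedComponentsWithStats(m)
for i in range(1,n):
    if s[i,4]>400:
        print(s[i],ce[i]/4000+np.array([.15,.57]))
E
```

```text
[  225   166   234   231 17683] [0.2347 0.6436]
```

View pics/w1r.png

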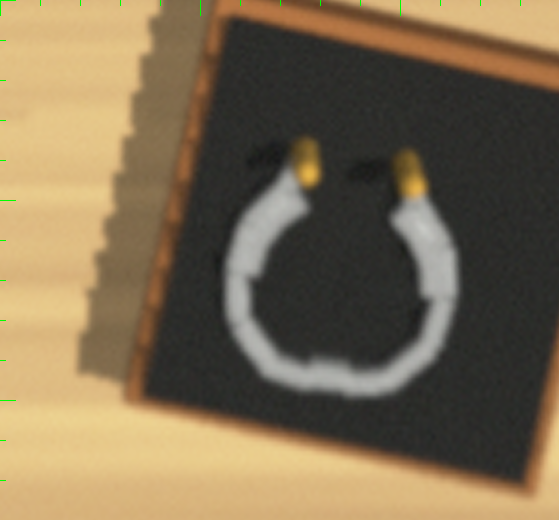

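```bash
cat >> look.py <<'E'
def mirror(m,h0,s=4000,x0=0,y0=0):
    """find symmetry axis of mask (row=x,col=y): returns heading, point on axis"""
    from scipy.optimize import minimize
    f=cv2.GaussianBlur(m.astype(np.float32),(0,0),2)
    ii,jj=np.nonzero(m);cx,cy=ii.mean(),jj.mean()
    I,J=np.meshgrid(np.arange(m.shape[0]),np.arange(m.shape[1]),indexing='ij')
    def cost(p):
        h,o=p; n=np.array([-np.sin(h),np.cos(h)])
        d=(I-cx)*n[0]+(J-cy)*n[1]-o*4
        g=cv2.remap(f,(J-2*d*n[1]).astype(np.float32),(I-2*d*n[0]).astype(np.float32),cv2.INTER_LINEAR)
        return float(((g-f)**2).sum())
    b=min((minimize(cost,[h0+a,o],method='Nelder-Mead',options=dict(initial_simplex=[[h0+a,o],[h0+a+.05,o],[h0+a,o+1]])) for a in(-.1,0,.1) for o in (0.,)),key=lambda r:r.fun)
    h,o=b.x;n=np.array([-np.sin(h),np.cos(h)])
    return h,np.array([cx,cy])/s+n*o*4/s+[x0,y0],b.fun/(f**2).sum()
E
python3 - <<'E'
from look import *
import pickle; im,c=pickle.load(open('w1.pkl','rb'))
r=rect(im,c,.57,.70,.15,.29,.029)
g=cv2.cvtColor(r,cv2.COLOR_BGR2GRAY);h=cv2.cvtColor(r,cv2.COLOR_BGR2HSV)
m=((g>90)&(h[...,1]<60)).astype(np.uint8)
n,l,s,ce=cv2.connectedComponentsWithStats(m)
i=1+np.argmax(s[1:,4]);mm=(l==i)
H,P,f=mirror(mm,-.12,4000,.57,.15);print(H,P,f)
d=np.array([np.cos(H),np.sin(H)])
ii,jj=np.nonzero(mm);q=np.c_[ii/4000+.57,jj/4000+.15]-P
a=q@d; nn=q@[-d[1],d[0]]
print('axial ext',a.min(),a.max(),'lat',nn.min(),nn.max())
back=P+d*a.max(); print('back',back,'gap est',back-d*0.062, 'post line', P)
# lateral widest (inner hole centre)
for t in np.arange(-.03,.03,.004):
    k=abs(a-t)<.0005
    v=nn[k]; print(round(t,3), v.min().round(4),v.max().round(4), v[v>0].min().round(4) if (v>0).any() else None, v[v<0].max().round(4) if (v<0).any() else None)
E
```

```text
-0.13387463164732377 [0.6436 0.2348] 0.018010359235609195
axial ext -0.03021723301946176 0.0250147381599948 lat -0.029247815559485718 0.029367748473424857
back [0.6684 0.2315] gap est [0.607  0.2398] post line [0.6436 0.2348]
-0.03 -0.0174 -0.0162 None -0.0162
-0.026 -0.0197 0.0197 0.0126 -0.0136
-0.022 -0.0229 0.0228 0.0106 -0.011
-0.018 -0.0261 0.0258 0.0116 -0.0116
-0.014 -0.0277 0.0279 0.0157 -0.0159
-0.01 -0.0284 0.0284 0.0182 -0.0186
-0.006 -0.0291 0.0292 0.0192 -0.0195
-0.002 -0.0289 0.029 0.0205 -0.0203
0.002 -0.0286 0.0287 0.0221 -0.022
0.006 -0.0281 0.0279 0.0214 -0.0214
0.01 -0.027 0.0272 0.0192 -0.0186
0.014 -0.025 0.025 0.0153 -0.0148
0.018 -0.0214 0.0212 0.0 -0.0001
0.022 -0.0173 0.0172 0.0001 -0.0001Traceback (most recent call last):
  File "<stdin>", line 17, in <module>
    return umr_minimum(a, axis, None, out, keepdims, initial, where)
ValueError: zero-size array to reduction operation minimum which has no identity
```

Ring measured: gap at (0.609, 0.240), mid at (0.640, 0.235), heading -0.134. The width comes out at 58.5 mm, which agrees with the 58 mm given. Now over the pliers.

```bash
python3 delta.py .43 -.03 .19 -.2
```

```text
t 2.35 pos [0.5789 0.2214 0.1909] head 0.0027385893251877856 gap 0.08556226442428425 F [0.6649 0.4959 0.2514] j6 0.23287569961297028
delta [ 0.0006 -0.251  -0.1495] [ 0.2027  0.0007 -0.0009]
```

{"method": "drive_tool", "body": {
  "moves": [
    [[0.0,-0.251,-0.15,0.2,0,0,0],[0.0,-0.251,-0.15,0.2,0,0,0],[0.0,-0.251,-0.15,0.2,0,0,0],[0.0,-0.251,-0.15,0.2,0,0,0],[0.0,-0.251,-0.15,0.2,0,0,0]]
  ]
}}

```text
clock: 2.98
tcp_pos: [0.4277, -0.0304, 0.1911]
orientation: [0.704, 0.069, 0.703, -0.069]
wrist_force: [0.7, -0.4, 0.5]
finger_gap: 0.0852
```

```bash
python3 - <<'E'
from look import *
st=readout.get_state(); im=snap('wrist','w2.png'); c=cam('wrist',st)
import pickle; pickle.dump((im,c,st),open('w2.pkl','wb'))
print(st['tcp_pos'],st['qvel'])
r=rect(im,c,.36,.60,-.15,.05,.05,2500)
for k in range(0,24):
    cv2.line(r,(k*25,0),(k*25,5 if k%5 else 15),(0,255,0),1); cv2.line(r,(0,k*25),(5 if k%5 else 15,k*25),(0,255,0),1)
cv2.imwrite('pics/w2r.png',r)
E
```

```text
[ 0.4277 -0.0304  0.1911] [-0.7208 -0.3027 -0.3216 -0.0357  0.0059 -0.7128]
```

View pics/w2.png

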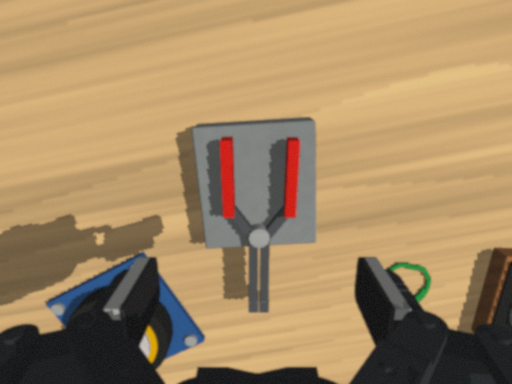

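View pics/w2r.png

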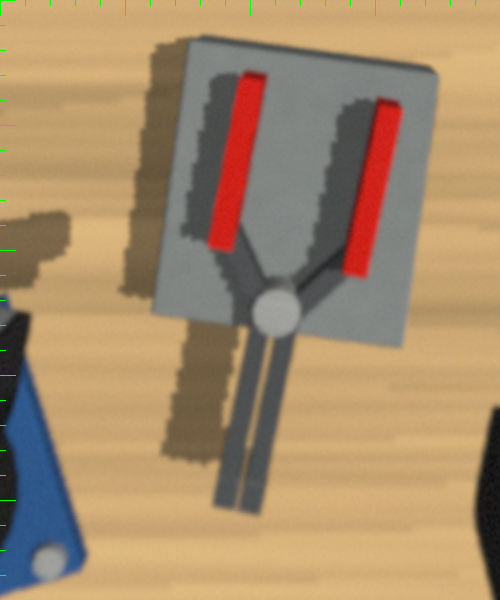

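The wrist picture shows the pliers lying on the grey rest with the handles at cols 227 and 292, the hinge at (259,238) and the tips at (259,310). The arm was still settling when it was taken, so I'll take another and measure from that.

```bash
python3 - <<'E'
from look import *
snap('wrist');snap('wrist')
st=readout.get_state(); im=snap('wrist','w3.png'); c=cam('wrist',st)
import pickle; pickle.dump((im,c,st),open('w3.pkl','wb'))
print(st['tcp_pos'],st['qvel'])
x0,y0,s=.36,-.15,2500
r=rect(im,c,.36,.60,-.15,.05,.05,s)
b,g,rr=[r[...,k].astype(int) for k in range(3)]
m=((rr>110)&(g<70)&(b<70)&(rr>2*g)).astype(np.uint8)
# top faces: brighter
n,l,st_,ce=cv2.connectedComponentsWithStats(m)
for i in range(1,n):
    if st_[i,4]>300:
        pts=np.argwhere(l==i)[:,::-1].astype(np.float32)
        box=cv2.minAreaRect(pts);bp=cv2.boxPoints(box)
        print(st_[i,4],np.array(box[0])[::-1]/s+[x0,y0],np.array(box[1])/s,box[2]); print(bp[:,::-1]/s+[x0,y0])
H,P,f=mirror(m.astype(bool),-.2,s,x0,y0);print('sym',H,P,f)
cv2.imwrite('pics/w3m.png',m*255)
E
```

```text
[ 0.4286 -0.0302  0.1912] [ 0.0411  0.0261  0.0291 -0.0093  0.0105  0.0118]
4903 [ 0.4246 -0.0557] [0.0113 0.0725] 10.692212104797363
[[ 0.4591 -0.0679]
 [ 0.3879 -0.0545]
 [ 0.39   -0.0434]
 [ 0.4612 -0.0568]]
4341 [ 0.4355 -0.0014] [0.01  0.072] 12.407418251037598
[[ 0.4696 -0.014 ]
 [ 0.3993  0.0014]
 [ 0.4014  0.0112]
 [ 0.4717 -0.0042]]
sym -0.20053389214279393 [ 0.4299 -0.0285] 0.028904844302402942
```

```bash
python3 delta.py .4408 -.0307 .027 -.2
```

```text
t 3.175 pos [ 0.4294 -0.0296  0.1912] head -0.19751445040873786 gap 0.08504414728392795 F [ 0.6745 -0.3408 -0.0888] j6 -0.059272392770255304
delta [0.1642 0.001  0.0111] [ 0.0025  0.0022 -0.0013]
```

{"method": "drive_tool", "body": {
  "moves": [
    [[0.05,0.001,0.011,0,0,0,0],[0.1,0.001,0.011,0,0,0,0],[0.14,0.001,0.011,0,0,0,0],[0.164,0.001,0.011,0,0,0,0],[0.164,0.001,0.011,0,0,0,0]]
  ]
}}

```text
clock: 3.8
tcp_pos: [0.4395, -0.0287, 0.0257]
orientation: [0.703, 0.069, 0.704, -0.068]
wrist_force: [0.8, 0.0, 0.0]
finger_gap: 0.0851
```

```bash
python3 - <<'E'
from look import *
st=readout.get_state();print(st['tcp_pos'],st['wrist_force'],st['finger_gap'])
im=snap('wrist','w4.png')
a=snap('side');b=snap('scene')
a=cv2.resize(a[140:260,190:300],(440,480),interpolation=cv2.INTER_CUBIC)
cv2.imwrite('pics/d4.png',a)
E
```

```text
[ 0.4395 -0.0287  0.0257] [0.8232 0.0189 0.0059] 0.08509887671322927
```

View pics/w4.png

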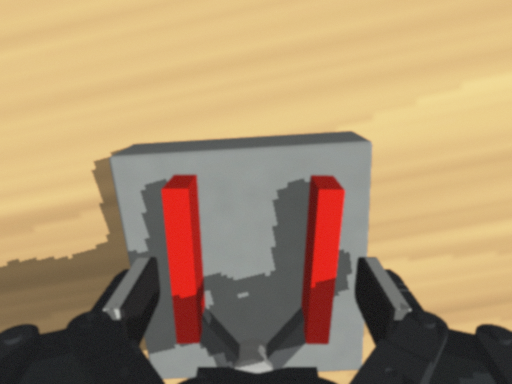

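View pics/d4.png

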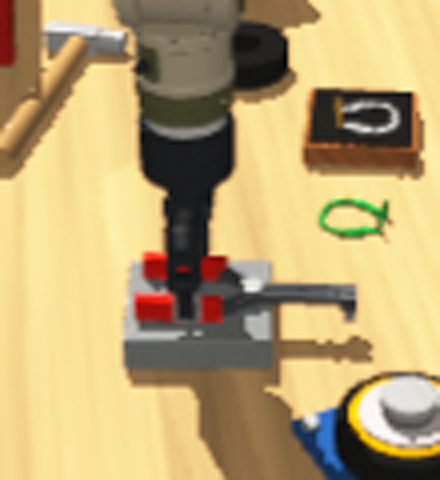

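The handles are between the fingers, which are clear of the rest. Closing lightly to about 63 mm.

{"method": "drive_tool", "body": {
  "moves": [
    [[0,0,0,0,0,0,50],[0,0,0,0,0,0,60],[0,0,0,0,0,0,66],[0,0,0,0,0,0,66],[0,0,0,0,0,0,66]]
  ],
  "squeeze": 30
}}

```text
clock: 4.58
tcp_pos: [0.4436, -0.0304, 0.0301]
orientation: [0.706, 0.069, 0.701, -0.069]
wrist_force: [-1.4, 1.3, 8.8]
finger_gap: 0.0634
```

Gap is 63.4 mm with 8.8 N upward, so the fingertips just touch the rest. Lifting.

{"method": "drive_tool", "body": {
  "moves": [
    [[-0.005,0,0,0,0,0,66],[-0.015,0,0,0,0,0,66],[-0.03,0,0,0,0,0,66],[-0.05,0,0,0,0,0,66],[-0.06,0,0,0,0,0,66]]
  ]
}}

```text
clock: 5.2
tcp_pos: [0.4437, -0.0306, 0.0915]
orientation: [0.707, 0.069, 0.7, -0.069]
wrist_force: [-0.1, -0.5, -2.1]
finger_gap: 0.0631
```

```bash
python3 - <<'E'
from look import *
snap('wrist')
st=readout.get_state();print(st['tcp_pos'],st['wrist_force'],st['finger_gap'])
im=snap('wrist','w5.png')
import pickle; pickle.dump((im,cam('wrist',st),st),open('w5.pkl','wb'))
a=snap('side')
a=cv2.resize(a[120:240,190:300],(440,480),interpolation=cv2.INTER_CUBIC)
cv2.imwrite('pics/d5.png',a)
E
```

```text
[ 0.4442 -0.0306  0.0922] [ 0.5841 -0.0712 -1.5655] 0.06371966070903513
```

View pics/w5.png

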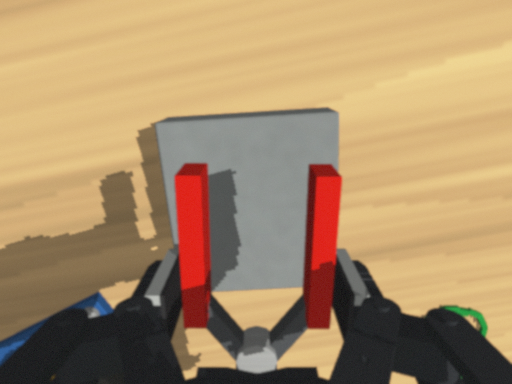

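View pics/d5.png

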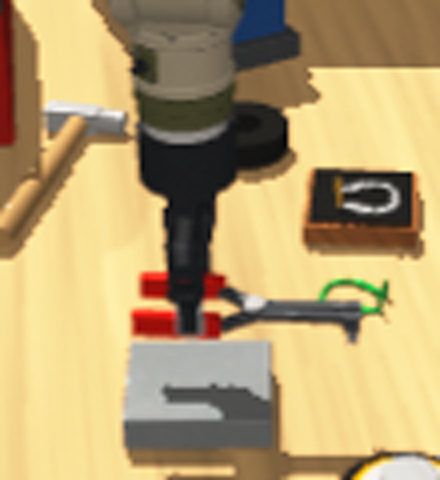

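The pliers are held level, at cols 192 and 322. The wrist reads −1.7 N, which matches their 170 g. Next, the pliers' pose in the tool frame.

```bash
python3 - <<'E'
import cv2
im=cv2.imread('pics/w5.png')
cv2.imwrite('pics/w5z.png',cv2.resize(im[150:380,165:355],(760,920//1),interpolation=cv2.INTER_CUBIC)[:600])
cv2.imwrite('pics/w5y.png',cv2.resize(im[300:384,165:355],(760,336),interpolation=cv2.INTER_CUBIC))
E
```

```text
(no output)
```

View pics/w5z.png

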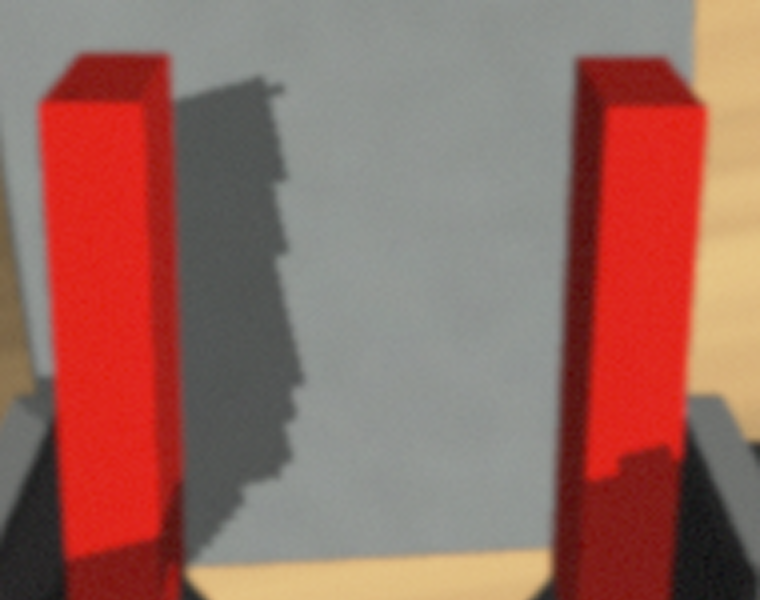

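View pics/w5y.png

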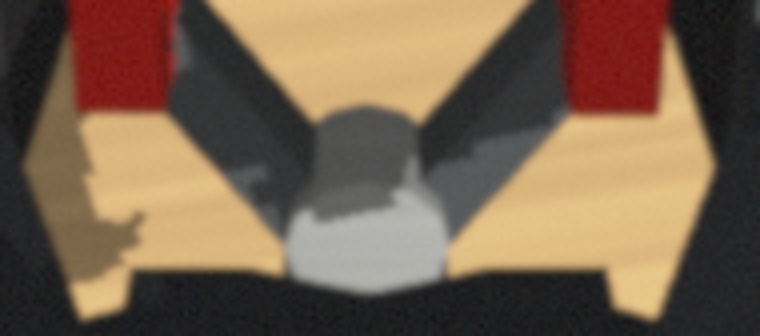

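```bash
cat > plfit.py <<'E'
from look import *
from scipy.optimize import least_squares
def model(a,w=.033):
    out=[]
    for sgn in(-1,1):
        for x,y,z in [(-.045,w,.01),(-.045,w-.01,.01),(-.045,w-.01,-.01),(-.045,w,-.01),(.025,w,.01),(.025,w-.01,.01)]:
            p=np.array([x-.048,y]);c,s=np.cos(a),np.sin(a)
            # rotate rear end inward (towards y=0)
            q=np.array([c*p[0]-s*p[1],s*p[0]+c*p[1]])
            out.append([q[0]+.048,sgn*q[1],z])
    return np.array(out)
def fit(uv,free=True):
    p=cams.camera_params('wrist');M=np.linalg.inv(np.array(p['mount']));c=(p['mtx'],p['dist'],M[:3,:3],M[:3,3])
    R0=np.c_[[0,0,1.],[0,1,0],[-1.,0,0]] # pliers axes in tool
    def res(v):
        R=R0@Ro.from_rotvec(v[3:6]).as_matrix()
        return (proj(c,model(v[6])@R.T+v[:3])-uv).ravel()
    r=least_squares(res,[-.02,0,0,0,0,0,.02],x_scale=[.01,.01,.01,.1,.1,.1,.1],loss='soft_l1')
    v=r.x;R=R0@Ro.from_rotvec(v[3:6]).as_matrix()
    print('rms px',np.sqrt((r.fun**2).mean()),'grip in tool',v[:3],'rot',v[3:6],'a',v[6])
    print('res',r.fun.reshape(-1,2).round(1).tolist())
    t=v[:3]+R@[.128,0,-.029];print('tips in tool',t); return v,R
if __name__=='__main__':
    uv=np.array([[175.5,175.25],[200.75,175.5],[207.25,164],[185,163.5],[184.5,328],[207.5,327.5],
     [341.5,176.75],[317,176.5],[309.5,164.75],[331.25,165],[329.25,328],[308,328]])
    fit(uv)
E
python3 plfit.py
```

```text
rms px 0.5531708193662439 grip in tool [-0.0056  0.0006  0.    ] rot [-0.0067 -0.0208 -0.0094] a 0.00710922643682837
res [[-0.4, 0.1], [0.3, 0.2], [0.5, 0.3], [0.1, 0.4], [-0.8, -0.7], [-1.4, 0.0], [1.0, -0.2], [-0.3, 0.0], [-0.7, 0.2], [0.1, -0.0], [1.3, -0.3], [0.2, -0.2]]
tips in tool [ 0.0208 -0.0008  0.1286]
```

```bash
cat > plfit.py <<'E'
from look import *
from scipy.optimize import least_squares
def model(b,W):
    out=[]
    for sgn in(-1,1):
        for x,y,z in [(-.045,0,.01),(-.045,-.01,.01),(-.045,-.01,-.01),(-.045,0,-.01),(.025,0,.01),(.025,-.01,.01)]:
            c,s=np.cos(b),np.sin(b)
            out.append([c*x-s*y,sgn*(W/2+s*x+c*y),z])
    return np.array(out)
def fit(uv,W):
    p=cams.camera_params('wrist');M=np.linalg.inv(np.array(p['mount']));c=(p['mtx'],p['dist'],M[:3,:3],M[:3,3])
    R0=np.c_[[0,0,1.],[0,1,0],[-1.,0,0]] # pliers axes in tool
    def res(v):
        R=R0@Ro.from_rotvec(v[3:6]).as_matrix()
        return (proj(c,model(v[6],W)@R.T+v[:3])-uv).ravel()
    r=least_squares(res,[-.02,0,0,0,0,0,.02],x_scale=[.01,.01,.01,.1,.1,.1,.1])
    v=r.x;R=R0@Ro.from_rotvec(v[3:6]).as_matrix()
    cov=np.linalg.inv(r.jac.T@r.jac)*(r.fun**2).sum()/17
    print('rms px',np.sqrt((r.fun**2).mean()),'grip in tool',v[:3],'rot',v[3:6],'b',v[6],'sd',np.sqrt(np.diag(cov)))
    t=v[:3]+R@[.128,0,-.029];print('tips in tool',t); return v,R
if __name__=='__main__':
    uv=np.array([[175.5,175.25],[200.75,175.5],[207.25,164],[185,163.5],[184.5,328],[207.5,327.5],
     [341.5,176.75],[317,176.5],[309.5,164.75],[331.25,165],[329.25,328],[308,328]])
    for W in(.0625,.0634,.0645,.066): fit(uv,W)
E
python3 plfit.py
```

```text
rms px 1.1682392215987132 grip in tool [-0.0083  0.0006 -0.0015] rot [-0.0048  0.0083 -0.0085] b -0.0021948509582234766 sd [0.0007 0.0002 0.0004 0.0142 0.0147 0.0053 0.006 ]
tips in tool [ 0.0218 -0.0006  0.1263]
rms px 0.7579499282094058 grip in tool [-0.0072  0.0006 -0.001 ] rot [-0.0055 -0.0043 -0.0087] b -0.0010765022408494858 sd [0.0005 0.0001 0.0003 0.0094 0.0098 0.0035 0.0039]
tips in tool [ 0.0212 -0.0007  0.1271]
rms px 0.3976503520397184 grip in tool [-0.006   0.0006 -0.0004] rot [-0.0063 -0.0194 -0.009 ] b 0.00027444924868523914 sd [0.0002 0.0001 0.0001 0.005  0.0053 0.0018 0.0021]
tips in tool [ 0.0205 -0.0007  0.1282]
rms px 0.7347569919626277 grip in tool [-0.0043  0.0006  0.0005] rot [-0.0077 -0.0394 -0.0095] b 0.0021396497841769595 sd [0.0004 0.0001 0.0003 0.0094 0.0102 0.0035 0.0039]
tips in tool [ 0.0196 -0.0008  0.1295]
```

```bash
python3 - <<'E'
from look import *
import pickle; im,c=pickle.load(open('w1.pkl','rb'))
print('roller',onz(c,[[459,124],[411,142],[462,72],[455,175]],.03))
c=cam('scene');print('hammer',onz(c,[[255,127],[285,113],[305,102],[318,97],[320,106]],.015))
im,c,st=pickle.load(open('w5.pkl','rb'))
R=q2R(st['orientation']);print(R)
E
python3 delta.py .4829 .2573 .12 -.134
```

```text
roller [[0.5359 0.3986 0.03  ]
 [0.5518 0.3587 0.03  ]
 [0.4929 0.393  0.03  ]
 [0.5822 0.4036 0.03  ]]
hammer [[0.2968 0.249  0.015 ]
 [0.335  0.357  0.015 ]
 [0.3573 0.4388 0.015 ]
 [0.3779 0.4851 0.015 ]
 [0.4066 0.453  0.015 ]]
[[ 0.0105  0.1947  0.9808]
 [-0.0008  0.9809 -0.1947]
 [-0.9999  0.0012  0.0105]]
t 5.35 pos [ 0.4435 -0.0305  0.0905] head -0.19596098808409418 gap 0.06348627230400308 F [-0.0313 -0.2478 -2.0532] j6 -0.054871806641417005
delta [-0.0292  0.29   -0.0171] [-0.062   0.0089 -0.0011]
```

{"method": "drive_tool", "body": {
  "moves": [
    [[-0.029,0.058,-0.003,-0.012,0.009,-0.001,66],[-0.029,0.116,-0.007,-0.024,0.009,-0.001,100],[-0.029,0.174,-0.01,-0.037,0.009,-0.001,140],[-0.029,0.232,-0.014,-0.05,0.009,-0.001,140],[-0.029,0.29,-0.017,-0.062,0.009,-0.001,140]]
  ],
  "squeeze": 60
}}

```text
clock: 5.98
tcp_pos: [0.4825, 0.259, 0.1187]
orientation: [0.705, 0.047, 0.706, -0.047]
wrist_force: [1.5, 0.5, -1.6]
finger_gap: 0.0437
```

```bash
python3 - <<'E'
from look import *
snap('wrist');snap('side')
st=readout.get_state();print(st['tcp_pos'],st['wrist_force'],st['finger_gap'])
im=snap('wrist','w6.png')
import pickle; pickle.dump((im,cam('wrist',st),st),open('w6.pkl','wb'))
a=snap('side')
cv2.imwrite('pics/d6.png',cv2.resize(a[100:220,200:310],(440,480),interpolation=cv2.INTER_CUBIC))
cv2.imwrite('pics/w6z.png',cv2.resize(im[144:344,165:355],(760,800),interpolation=cv2.INTER_CUBIC)[:600])
cv2.imwrite('pics/w6y.png',cv2.resize(im[294:384,165:355],(760,360),interpolation=cv2.INTER_CUBIC))
E
python3 delta.py .4829 .2573 .12 -.134
```

```text
[0.4831 0.2623 0.1186] [ 0.7585 -1.2903 -2.0134] 0.043186863873702644
t 6.175 pos [0.482  0.2581 0.1184] head -0.13129117475259125 gap 0.04339041872051381 F [ 0.1579 -1.0264 -0.6293] j6 0.4761705861068025
delta [-0.0016 -0.0007  0.001 ] [ 0.0027 -0.0021  0.0013]
```

View pics/w6z.png

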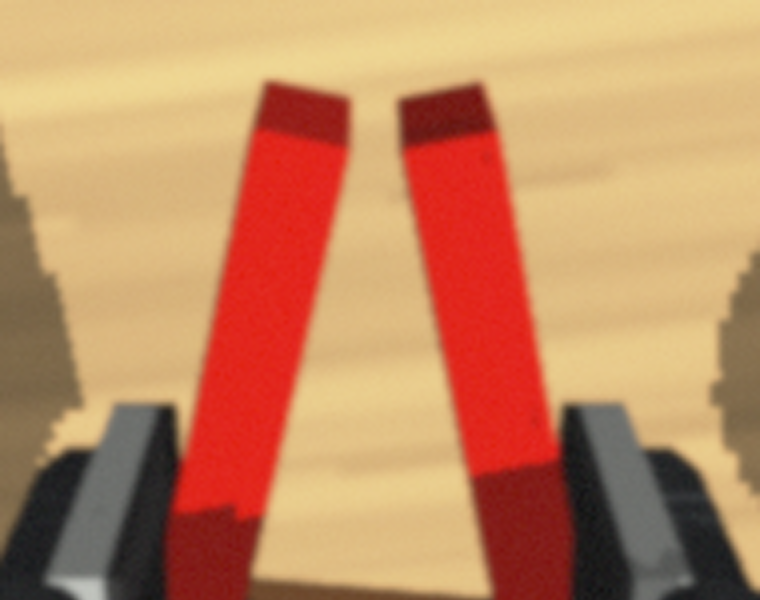

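View pics/w6y.png

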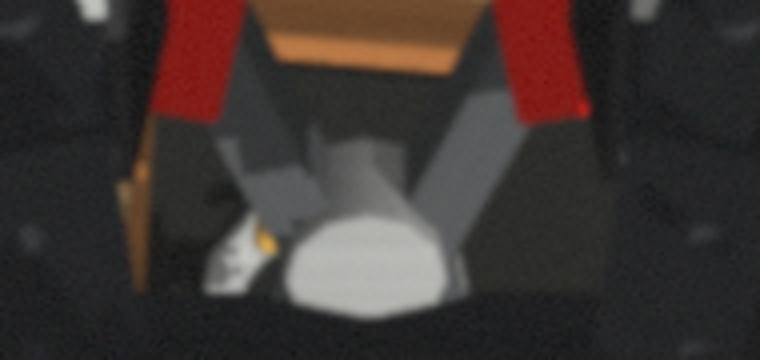

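View pics/d6.png

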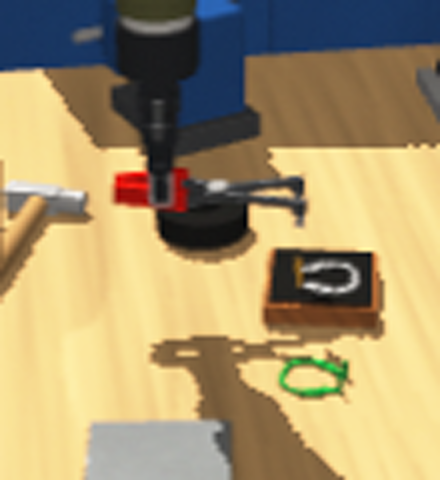

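```bash
python3 - <<'E'
from plfit import *
uv=np.array([[229,176.25],[251.5,180.75],[252.5,168.75],[231.5,164.25],[203,322],[219.25,325],
[289,176.75],[266.75,180.75],[264.75,168.75],[285.75,164.75],[312,321.5],[295,325.25]])
for W in (.0435,.0445,.045,.0455): fit(uv,W)
E
```

```text
rms px 1.339962102553773 grip in tool [-0.0007  0.0007  0.0005] rot [-0.0094 -0.0315 -0.0103] b 0.20255660773604217 sd [0.0011 0.0003 0.0006 0.0188 0.0206 0.0067 0.0054]
tips in tool [ 0.0242 -0.0009  0.1294]
rms px 1.7341210690416928 grip in tool [0.0001 0.0007 0.0009] rot [-0.0104 -0.0407 -0.0105] b 0.20828821784184579 sd [0.0014 0.0003 0.0008 0.0244 0.0271 0.0088 0.0071]
tips in tool [ 0.0239 -0.0009  0.13  ]
rms px 1.9721136341660883 grip in tool [0.0006 0.0007 0.0011] rot [-0.011  -0.0453 -0.0107] b 0.21110089154885278 sd [0.0016 0.0004 0.0009 0.0278 0.031  0.0101 0.0081]
tips in tool [ 0.0238 -0.001   0.1303]
rms px 2.225480579432241 grip in tool [0.0011 0.0007 0.0013] rot [-0.0115 -0.0498 -0.0108] b 0.21387863577265961 sd [0.0018 0.0004 0.001  0.0314 0.0353 0.0114 0.0092]
tips in tool [ 0.0236 -0.001   0.1306]
```

```bash
python3 - <<'E'
import plfit
from plfit import *
def model(a,W):
    out=[]
    for sgn in(-1,1):
        for x,y,z in [(-.045,W,.01),(-.045,W-.01,.01),(-.045,W-.01,-.01),(-.045,W,-.01),(.025,W,.01),(.025,W-.01,.01)]:
            p=np.array([x-.048,y]);c,s=np.cos(a),np.sin(a)
            q=np.array([c*p[0]-s*p[1],s*p[0]+c*p[1]]); out.append([q[0]+.048,sgn*q[1],z])
    return np.array(out)
plfit.model=model
uv=np.array([[229,176.25],[251.5,180.75],[252.5,168.75],[231.5,164.25],[203,322],[219.25,325],
[289,176.75],[266.75,180.75],[264.75,168.75],[285.75,164.75],[312,321.5],[295,325.25]])
for W in (.032,.033): fit(uv,W)
uv=np.array([[175.5,175.25],[200.75,175.5],[207.25,164],[185,163.5],[184.5,328],[207.5,327.5],
     [341.5,176.75],[317,176.5],[309.5,164.75],[331.25,165],[329.25,328],[308,328]])
for W in (.032,.033): fit(uv,W)
E
```

```text
rms px 1.2686687069565084 grip in tool [-0.0015  0.0006  0.0057] rot [-0.009  -0.0233 -0.0101] b 0.20509908543856503 sd [0.001  0.0003 0.0006 0.0176 0.0198 0.0063 0.0026]
tips in tool [ 0.0245 -0.0009  0.1343]
rms px 1.6231553225831046 grip in tool [-0.0011  0.0006  0.0062] rot [-0.0096 -0.0258 -0.0102] b 0.21559589749956246 sd [0.0013 0.0004 0.0007 0.0224 0.0255 0.0081 0.0033]
tips in tool [ 0.0246 -0.0009  0.1349]
rms px 0.4575010880238037 grip in tool [-0.0059  0.0006 -0.0004] rot [-0.0064 -0.0236 -0.0091] b -0.0036286167288012597 sd [0.0004 0.0001 0.0002 0.0058 0.0068 0.0021 0.0016]
tips in tool [ 0.02   -0.0007  0.1283]
rms px 0.5509483838670204 grip in tool [-0.0055  0.0006  0.0001] rot [-0.0067 -0.0208 -0.0091] b 0.00710014871536918 sd [0.0004 0.0001 0.0002 0.0069 0.0082 0.0026 0.0019]
tips in tool [ 0.0208 -0.0007  0.1287]
```

```bash
python3 - <<'E'
from look import *
import pickle; im,c,st=pickle.load(open('w6.pkl','rb'))
print(c[2],st['tcp_pos'],q2R(st['orientation']))
print('post1 top',onz(c,[[231.5,354.5],[230.5,349]],.043))
im1,c1=pickle.load(open('w1.pkl','rb'))
print('far post tops',onz(c1,[[262,210],[290,212.5]],.043))
cv2.imwrite('pics/w6p.png',cv2.resize(im[320:375,200:290],(720,440),interpolation=cv2.INTER_CUBIC))
cv2.imwrite('pics/w1p.png',cv2.resize(im1[190:270,230:310],(640,640),interpolation=cv2.INTER_CUBIC)[:600])
E
```

```text
[[ 0.1276  0.9918  0.0023]
 [ 0.9409 -0.1218  0.3162]
 [ 0.3139 -0.0382 -0.9487]] [0.4831 0.2623 0.1186] [[ 0.      0.1273  0.9919]
 [ 0.0019  0.9919 -0.1273]
 [-1.      0.0019 -0.0002]]
post1 top [[0.6076 0.2263 0.043 ]
 [0.6021 0.2264 0.043 ]]
far post tops [[0.6118 0.2263 0.043 ]
 [0.6142 0.2518 0.043 ]]
```

View pics/w6p.png

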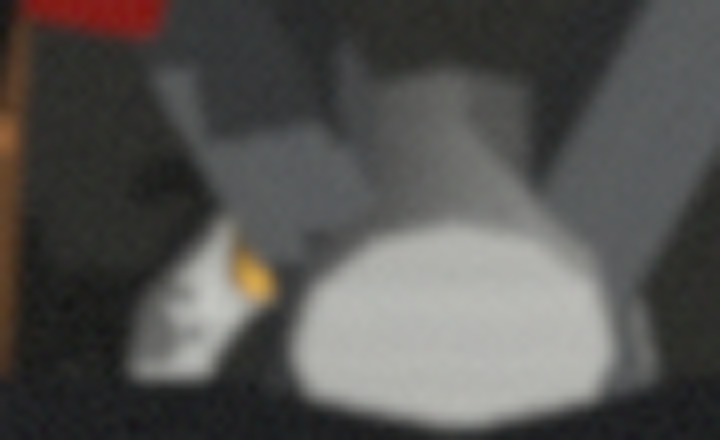

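View pics/w1p.png

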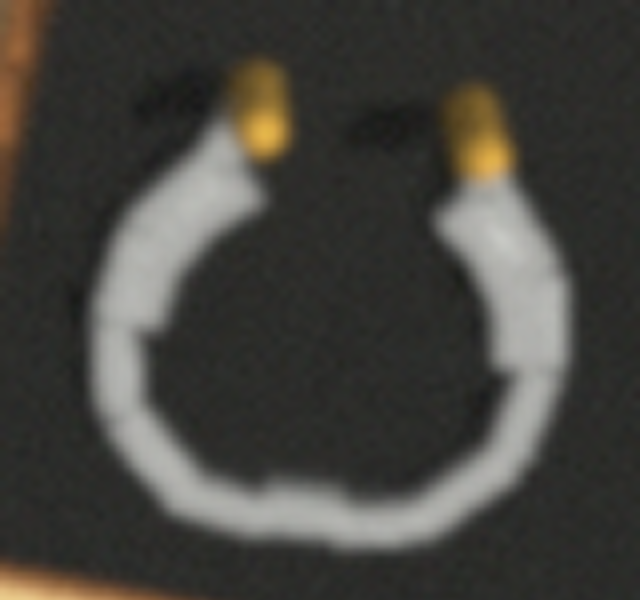

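```bash
python3 - <<'E'
from look import *
import pickle; im,c,st=pickle.load(open('w6.pkl','rb'));im1,c1=pickle.load(open('w1.pkl','rb'))
print('near far-edge',onz(c,[[233.2,357.3]],.043),'far',onz(c1,[[263,210.2],[263,207.25],[290.4,209.75]],.043))
E
python3 delta.py .4829 .2573 .12 -.134
```

```text
near far-edge [[0.6106 0.2273 0.043 ]] far [[0.612  0.2272 0.043 ]
 [0.6091 0.2272 0.043 ]
 [0.6115 0.2521 0.043 ]]
t 6.175 pos [0.482  0.2581 0.1184] head -0.13129117475259125 gap 0.04339041872051381 F [ 0.1579 -1.0264 -0.6293] j6 0.4761705861068025
delta [-0.0016 -0.0007  0.001 ] [ 0.0027 -0.0021  0.0013]
```

Full spread works, with a gap of 43.3 mm. As they spread, the pliers move about 6 mm forward and 4 mm down in the grip, so I'll compensate for that. Now relaxing them and lowering to just above the posts.

```bash
python3 delta.py .4831 .2563 .08 -.125
```

```text
t 6.175 pos [0.482  0.2581 0.1184] head -0.13129117475259125 gap 0.04339041872051381 F [ 0.1579 -1.0264 -0.6293] j6 0.4761705861068025
delta [ 0.0384 -0.0016  0.0014] [-0.0063 -0.0021  0.0013]
```

{"method": "drive_tool", "body": {
  "moves": [
    [[0.0,-0.0016,0.0014,-0.006,-0.002,0.001,95],[0.01,-0.0016,0.0014,-0.006,-0.002,0.001,70],[0.03,-0.0016,0.0014,-0.006,-0.002,0.001,66],[0.038,-0.0016,0.0014,-0.006,-0.002,0.001,66],[0.038,-0.0016,0.0014,-0.006,-0.002,0.001,66]]
  ],
  "squeeze": 30
}}

```text
clock: 6.8
tcp_pos: [0.4825, 0.2554, 0.0796]
orientation: [0.705, 0.044, 0.706, -0.045]
wrist_force: [-0.3, 0.2, -2.2]
finger_gap: 0.0634
```

```bash
python3 - <<'E'
from look import *
snap('wrist');
st=readout.get_state();print(st['tcp_pos'],st['wrist_force'],st['finger_gap'])
im=snap('wrist','w7.png')
import pickle; pickle.dump((im,cam('wrist',st),st),open('w7.pkl','wb'))
a=snap('side');b=snap('scene')
A=cv2.resize(a[140:200,240:310],(490,420),interpolation=cv2.INTER_CUBIC)
B=cv2.resize(b[140:220,300:400],(525,420),interpolation=cv2.INTER_CUBIC)
cv2.imwrite('pics/d7.png',A);cv2.imwrite('pics/s7.png',B)
E
python3 delta.py .4831 .2563 .08 -.125
```

```text
[0.483  0.2557 0.0803] [-0.1111 -0.5527 -1.7228] 0.06326771454415991
t 7.0 pos [0.4837 0.2563 0.0811] head -0.12553441306774 gap 0.06354906555590163 F [-0.0303  0.5036 -1.5731] j6 0.46635145332252903
delta [ 0.0011 -0.0001 -0.0006] [-0.0005  0.001  -0.0003]
```

View pics/d7.png

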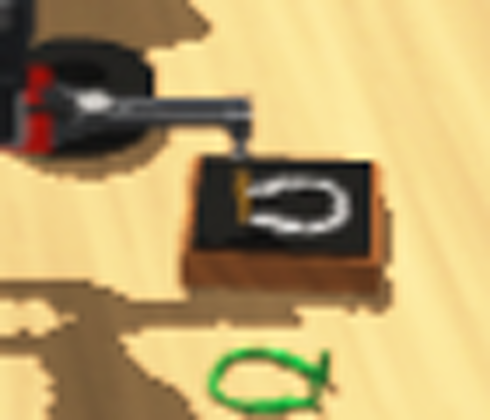

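View pics/s7.png

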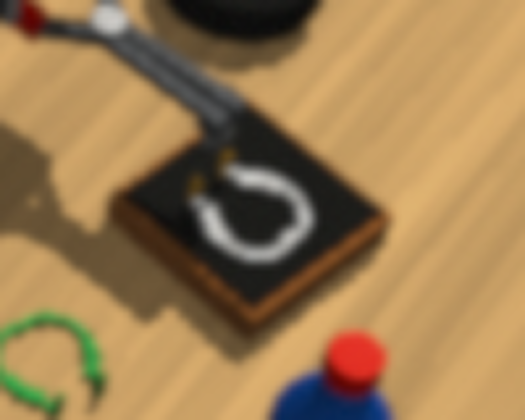

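View pics/w7.png

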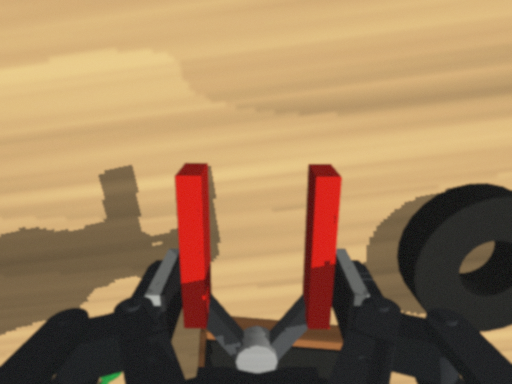

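```bash
cat >> look.py <<'E'
def tri(obs):
    A=np.zeros((3,3));b=np.zeros(3)
    for c,uv in obs:
        o,D=rays(c,[uv]);d=D[0]/np.linalg.norm(D[0]);P=np.eye(3)-np.outer(d,d);A+=P;b+=P@o
    X=np.linalg.solve(A,b);return X,[proj(c,X)[0]-uv for c,uv in obs]
E
python3 - <<'E'
from look import *
s=cam('side');c=cam('scene')
print(tri([(s,[274.3,162.1]),(c,[342.9,166.7])]))
for X in [(.6095,.2397,.0605),(.6095,.2397,.043),(.6095,.2397,.025),(.608,.2272,.043),(.6115,.2521,.043)]:
    a=proj(s,X)[0];b=proj(c,X)[0]; print(X,'side',a,(a-[240,140])*7,'scene',b,(b-[300,140])*5.25)
E
```

```text
(array([0.6116, 0.2462, 0.0555]), [array([-0.15  , -0.1375]), array([0.07  , 0.2712])])
(0.6095, 0.2397, 0.0605) side [273.9454 161.6961] [237.6175 151.8728] scene [341.4028 166.9108] [217.3648 141.2817]
(0.6095, 0.2397, 0.043) side [273.8677 165.6363] [237.0737 179.454 ] scene [340.464  170.8352] [212.4358 161.8846]
(0.6095, 0.2397, 0.025) side [273.7882 169.6403] [236.5177 207.4818] scene [339.52   174.7804] [207.4801 182.5969]
(0.608, 0.2272, 0.043) side [274.0645 167.2905] [238.4516 191.0335] scene [337.6769 173.3355] [197.8039 175.0114]
(0.6115, 0.2521, 0.043) side [273.8045 164.007 ] [236.6317 168.0492] scene [343.3609 168.4615] [227.6447 149.4227]
```

The side and scene pictures put the tips over the gap to within about 1–2 mm. Lowering between the posts.

{"method": "drive_tool", "body": {
  "moves": [
    [[0.008,0,0,0,0,0,66],[0.014,0,0,0,0,0,66],[0.02,0,0,0,0,0,66],[0.026,0,0,0,0,0,66],[0.027,0,0,0,0,0,66]]
  ]
}}

```text
clock: 7.62
tcp_pos: [0.4833, 0.2562, 0.0534]
orientation: [0.706, 0.044, 0.706, -0.044]
wrist_force: [-0.4, -0.1, -1.9]
finger_gap: 0.0633
```

```bash
python3 - <<'E'
from look import *
st=readout.get_state();print(st['tcp_pos'],st['wrist_force'],st['finger_gap'])
a=snap('side');b=snap('scene')
st=readout.get_state();print(st['tcp_pos'],st['wrist_force'],st['finger_gap'])
A=cv2.resize(a[150:190,250:310],(600,400),interpolation=cv2.INTER_CUBIC)
B=cv2.resize(b[150:210,310:390],(560,420),interpolation=cv2.INTER_CUBIC)
cv2.imwrite('pics/d8.png',A);cv2.imwrite('pics/s8.png',B)
E
```

```text
[0.4833 0.2562 0.0534] [-0.4168 -0.1467 -1.8789] 0.06331103108441126
[0.4836 0.2563 0.0539] [-0.2506  0.7817 -1.8501] 0.0634178079441481
```

View pics/d8.png

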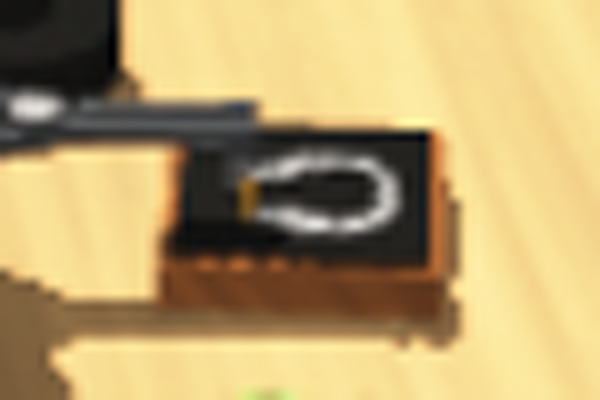

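View pics/s8.png

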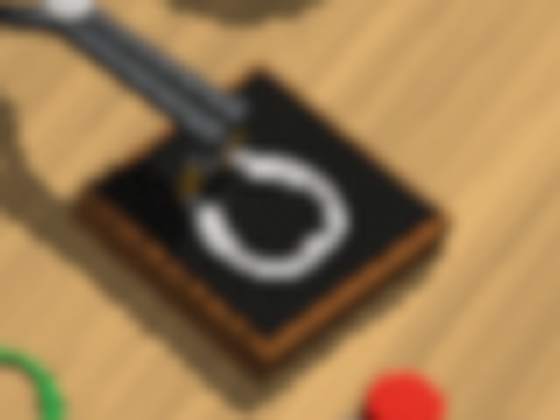

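{"method": "drive_tool", "body": {
  "moves": [
    [[-0.001,0,-0.001,0,0,0,84],[-0.002,0,-0.002,0,0,0,102],[-0.0035,0,-0.003,0,0,0,120],[-0.004,0,-0.0035,0,0,0,140],[-0.004,0,-0.0035,0,0,0,140]]
  ],
  "squeeze": 60
}}

```text
clock: 8.35
tcp_pos: [0.4801, 0.2568, 0.058]
orientation: [0.706, 0.044, 0.705, -0.044]
wrist_force: [-0.4, -0.6, -0.9]
finger_gap: 0.0434
```

```bash
python3 - <<'E'
from look import *
a=snap('side');b=snap('scene')
st=readout.get_state();print(st['tcp_pos'],st['wrist_force'],st['finger_gap'])
A=cv2.resize(a[150:190,250:310],(600,400),interpolation=cv2.INTER_CUBIC)
B=cv2.resize(b[150:210,310:390],(560,420),interpolation=cv2.INTER_CUBIC)
cv2.imwrite('pics/d9.png',A);cv2.imwrite('pics/s9.png',B)
E
```

```text
[0.4801 0.2568 0.0579] [-1.1485  0.3486 -0.8002] 0.043571924590230876
```

View pics/d9.png

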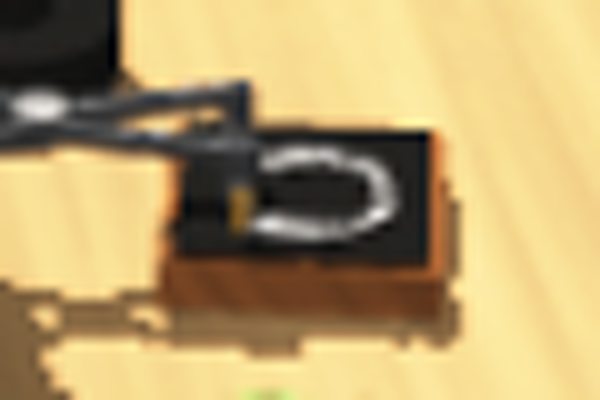

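View pics/s9.png

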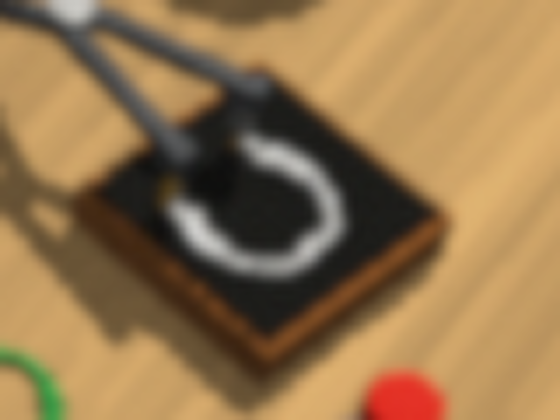

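The ring is spread, with both posts outside the tips. Lifting.

{"method": "drive_tool", "body": {
  "moves": [
    [[-0.006,0,0,0,0,0,140],[-0.016,0,0,0,0,0,140],[-0.03,0,0,0,0,0,140],[-0.048,0,0,0,0,0,140],[-0.06,0,0,0,0,0,140]]
  ]
}}

```text
clock: 9.07
tcp_pos: [0.4807, 0.257, 0.1197]
orientation: [0.707, 0.045, 0.705, -0.044]
wrist_force: [-0.6, 0.3, -1.3]
finger_gap: 0.0437
```

```bash
python3 - <<'E'
from look import *
snap('wrist')
st=readout.get_state();print(st['tcp_pos'],st['wrist_force'],st['finger_gap'],q2R(st['orientation'])[2])
a=snap('side');b=snap('scene');im=snap('wrist','w10.png')
import pickle; pickle.dump((im,cam('wrist',st),st),open('w10.pkl','wb'))
A=cv2.resize(a[120:180,240:330],(720,480),interpolation=cv2.INTER_CUBIC)
B=cv2.resize(b[130:200,310:400],(720,560),interpolation=cv2.INTER_CUBIC)
cv2.imwrite('pics/d10.png',A);cv2.imwrite('pics/s10.png',B)
E
```

```text
[0.4814 0.2573 0.121 ] [ 0.5407  0.4199 -1.9703] 0.04316239709391295 [-1.      0.0019  0.0041]
```

View pics/d10.png

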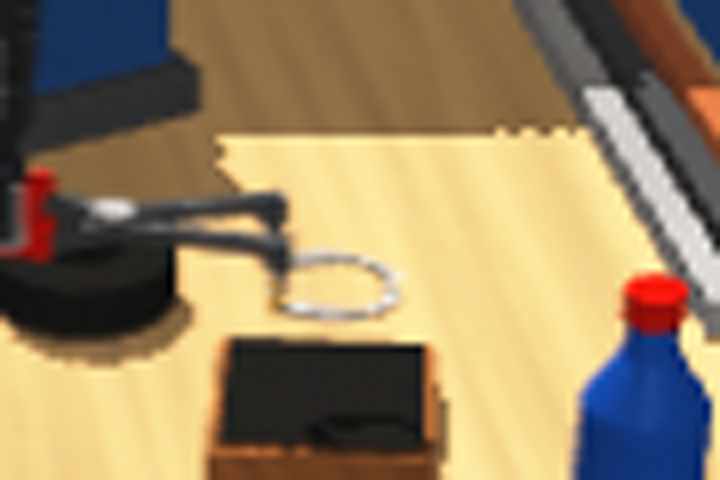

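View pics/s10.png

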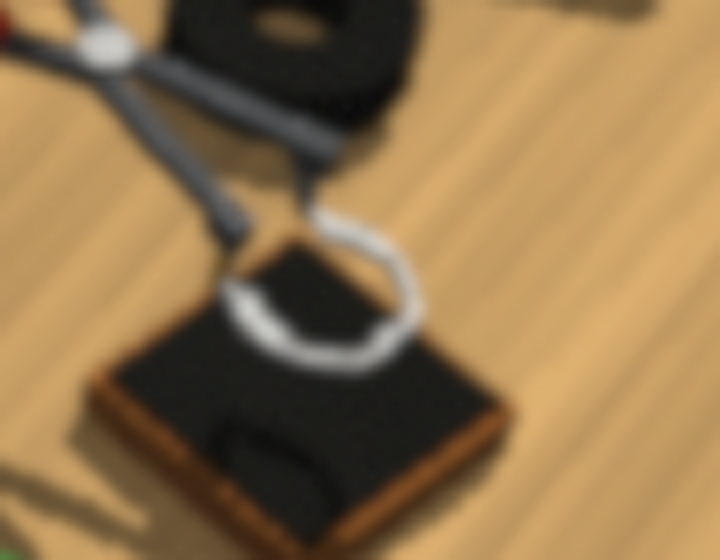

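View pics/w10.png

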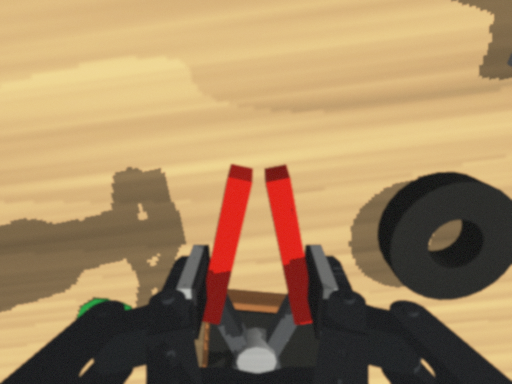

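The ring is on the tips and lies flat. Next I'll move to a high view beside the wheel, passing above the bottle.

```bash
python3 delta.py .654 -.15 .205 -.37
```

```text
t 9.275 pos [0.4801 0.2568 0.1181] head -0.1254608754053915 gap 0.04337813992512633 F [ 0.0962 -0.8164 -2.4414] j6 0.46924316643438985
delta [-0.0868 -0.3818  0.2235] [ 0.2445  0.0011 -0.0006]
```

{"method": "drive_tool", "body": {
  "moves": [
    [[-0.04,-0.01,0.0,0.02,0,0,140],[-0.08,-0.035,0.005,0.05,0,0,140],[-0.087,-0.08,0.02,0.09,0,0,140],[-0.087,-0.125,0.045,0.13,0,0,140],[-0.087,-0.17,0.075,0.17,0,0,140]]
  ]
}}

```text
clock: 9.9
tcp_pos: [0.533, 0.0776, 0.2047]
orientation: [0.699, 0.104, 0.699, -0.104]
wrist_force: [0.9, 0.1, -1.1]
finger_gap: 0.0432
```

```bash
python3 delta.py .654 -.15 .205 -.37
```

```text
t 9.9 pos [0.533  0.0776 0.2047] head -0.2959949381174473 gap 0.043188992409326984 F [ 0.8561  0.0649 -1.0633] j6 0.291165735206952
delta [-0.0004 -0.1823  0.1822] [ 0.074   0.0002 -0.0005]
```

{"method": "drive_tool", "body": {
  "moves": [
    [[0,-0.045,0.045,0.02,0,0,140],[0,-0.09,0.09,0.04,0,0,140],[0,-0.135,0.135,0.06,0,0,140],[0,-0.175,0.175,0.074,0,0,140],[0,-0.182,0.182,0.074,0,0,140]]
  ]
}}

```text
clock: 10.52
tcp_pos: [0.6547, -0.1538, 0.2021]
orientation: [0.694, 0.132, 0.695, -0.132]
wrist_force: [-0.2, -0.0, -2.6]
finger_gap: 0.0436
```

```bash
python3 - <<'E'
from look import *
snap('side');snap('side')
st=readout.get_state();print(st['clock'],st['tcp_pos'],st['qvel'],st['finger_gap'])
im=snap('wrist','w11.png')
st2=readout.get_state();print(st2['tcp_pos'])
import pickle; pickle.dump((im,cam('wrist',st),st),open('w11.pkl','wb'))
b=snap('side','d11.png')
E
```

```text
10.625 [ 0.6536 -0.1509  0.2027] [ 0.041  -0.0379 -0.0345  0.0075  0.0093  0.0064] 0.04334526134955323
[ 0.6532 -0.1494  0.2033]
```

View pics/w11.png

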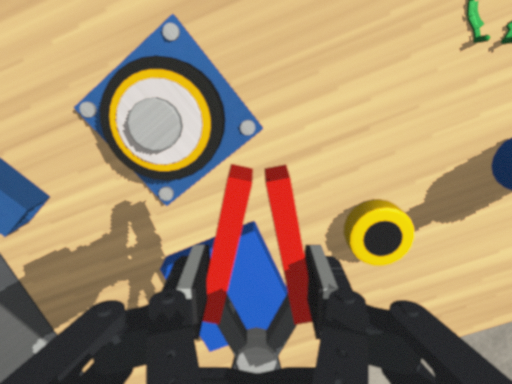

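View pics/d11.png

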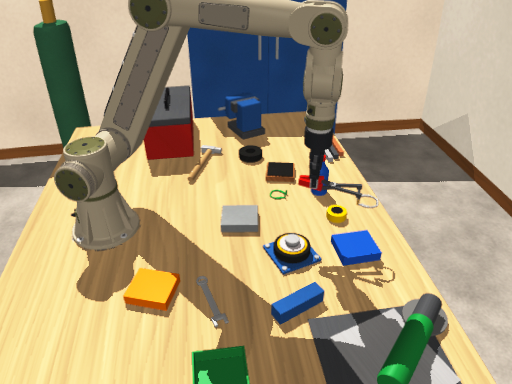

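The wrist picture shows the axle end at (153,125) on the white hub, with the blue plate bolted at its corners. Fitting circles at their known heights.

```bash
cat > axle.py <<'E'
from look import *
import pickle
def run(im,c,tag):
    x0,x1,y0,y1,s=.50,.68,-.32,-.14,3000
    def circ(m):
        n,l,st,ce=cv2.connectedComponentsWithStats(m.astype(np.uint8))
        i=1+np.argmax(st[1:,4]);mm=(l==i).astype(np.uint8)
        cs,_=cv2.findContours(mm,cv2.RETR_EXTERNAL,cv2.CHAIN_APPROX_NONE);k=max(cs,key=cv2.contourArea)
        e=cv2.fitEllipse(k); return np.array(e[0])[::-1]/s+[x0,y0],np.array(e[1])/s*1000
    r=rect(im,c,x0,x1,y0,y1,.046,s);h=cv2.cvtColor(r,cv2.COLOR_BGR2HSV)
    yel=(h[...,0]>15)&(h[...,0]<32)&(h[...,1]>150)&(h[...,2]>120)
    n,l,st,ce=cv2.connectedComponentsWithStats(cv2.morphologyEx(yel.astype(np.uint8),cv2.MORPH_OPEN,np.ones((5,5))))
    # choose comp nearest the expected
    cand=[i for i in range(1,n) if st[i,4]>2000 and np.hypot(*(ce[i][::-1]/s+[x0,y0]-[.592,-.228]))<.02]
    i=max(cand,key=lambda i:st[i,4]);ym=(l==i).astype(np.uint8)
    cs,hi=cv2.findContours(ym,cv2.RETR_CCOMP,cv2.CHAIN_APPROX_NONE)
    for k,hh in zip(cs,hi[0]):
        if cv2.contourArea(k)>3000:
            e=cv2.fitEllipse(k);print(tag,'yellow','inner' if hh[3]>=0 else 'outer',np.array(e[0])[::-1]/s+[x0,y0],np.array(e[1])/s*1000)
    cv2.imwrite('pics/ax46_%s.png'%tag,r)
    r2=rect(im,c,x0,x1,y0,y1,.0625,s);cv2.imwrite('pics/ax62_%s.png'%tag,r2)
    g=cv2.GaussianBlur(cv2.cvtColor(r2,cv2.COLOR_BGR2GRAY),(0,0),2)
    return r,r2
if __name__=='__main__':
    im,c,st=pickle.load(open('w11.pkl','rb'));run(im,c,'w11')
E
python3 axle.py
```

```text
Traceback (most recent call last):
  File "axle.py", line 25, in <module>
    im,c,st=pickle.load(open('w11.pkl','rb'));run(im,c,'w11')
                                              ~~~^^^^^^^^^^^^
  File "axle.py", line 15, in run
    i=max(cand,key=lambda i:st[i,4]);ym=(l==i).astype(np.uint8)
ValueError: max() iterable argument is empty
```

```bash
sed -i 's/<.02\]/<.05]/; s/x0,x1,y0,y1,s=.*/x0,x1,y0,y1,s=.49,.67,-.34,-.16,3000/' axle.py; python3 - <<'E'
from look import *
import pickle
im,c,st=pickle.load(open('w11.pkl','rb'))
print(onz(c,[[153,125],[165,120]],.0625), onz(c,[[165,120]],.046))
E
python3 axle.py
```

```text
[[ 0.581  -0.2132  0.0625]
 [ 0.5809 -0.2023  0.0625]] [[ 0.5811 -0.207   0.046 ]]
w11 yellow outer [ 0.5809 -0.2119] [87.4328 87.7637]
w11 yellow inner [ 0.581  -0.2128] [74.6318 75.5114]
```

View pics/ax62_w11.png

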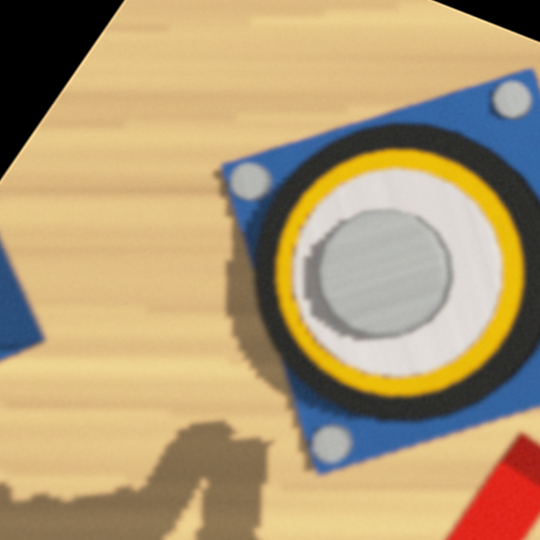

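The hub ring and axle end agree: the axis is at (0.581, -0.212), with diameters 75 and 43.7 mm. Next, hover with the ring's eye above the axle.

```bash
python3 delta.py .4331 -.1534 .125 -.37
```

```text
t 10.725 pos [ 0.6531 -0.1485  0.2038] head -0.3693746858236481 gap 0.04364489428050104 F [-0.1956  0.4195 -1.298 ] j6 0.025601989293857503
delta [ 0.0792 -0.084  -0.2033] [ 0.0006 -0.0021 -0.0009]
```

{"method": "drive_tool", "body": {
  "moves": [
    [[0.0,-0.018,-0.05,0,-0.002,0,140],[0.01,-0.038,-0.1,0,-0.002,0,140],[0.03,-0.06,-0.15,0,-0.002,0,140],[0.06,-0.08,-0.195,0,-0.002,0,140],[0.079,-0.084,-0.203,0,-0.002,0,140]]
  ]
}}

```text
clock: 11.35
tcp_pos: [0.4282, -0.15, 0.1239]
orientation: [0.694, 0.13, 0.697, -0.129]
wrist_force: [0.6, 0.6, -1.6]
finger_gap: 0.0437
```

```bash
cat > two.py <<'E'
from look import *
import pickle
def two(tag,n=1):
    for k in range(n):
        st=readout.get_state();a=snap('side','d%s.png'%tag);b=snap('scene','s%s.png'%tag)
    print(st['clock'],st['tcp_pos'],st['wrist_force'],st['finger_gap'],'z',q2R(st['orientation'])[2])
    A=cv2.resize(a[210:280,255:330],(750,700),interpolation=cv2.INTER_CUBIC)[:600]
    B=cv2.resize(b[230:310,190:280],(720,640),interpolation=cv2.INTER_CUBIC)[:600]
    cv2.imwrite('pics/dz%s.png'%tag,A);cv2.imwrite('pics/sz%s.png'%tag,B);pickle.dump(st,open('st%s.pkl'%tag,'wb'))
if __name__=='__main__': two(sys.argv[1],int(sys.argv[2]))
E
python3 two.py 12 2;python3 delta.py .4331 -.1534 .125 -.37
```

```text
11.45 [ 0.43   -0.1507  0.1238] [-0.6031  0.3484 -1.7139] 0.04364857453694695 z [-1.      0.0016 -0.004 ]
t 11.55 pos [ 0.4338 -0.1526  0.1261] head -0.367776410493457 gap 0.04335750995378966 F [ 1.1085 -0.5762 -1.4691] j6 -0.14606571519988418
delta [ 0.0011 -0.001  -0.0003] [ 0.0022  0.0015 -0.0009]
```

View pics/dz12.png

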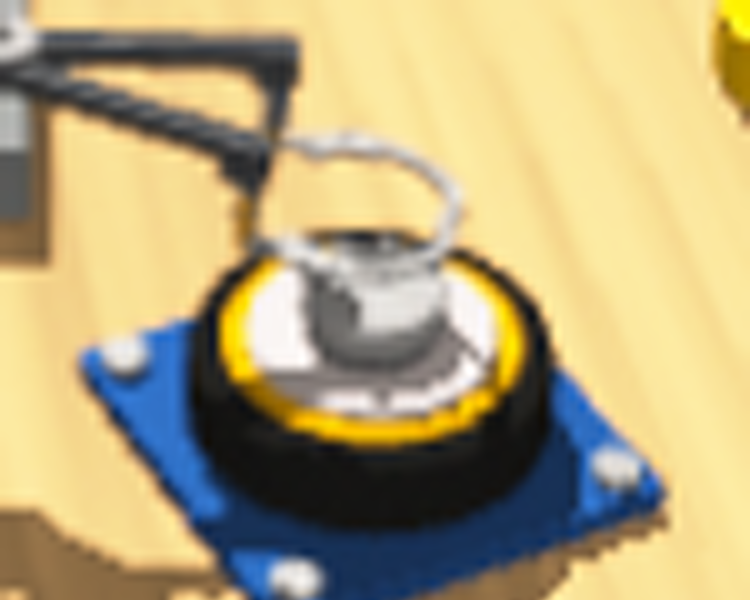

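View pics/sz12.png

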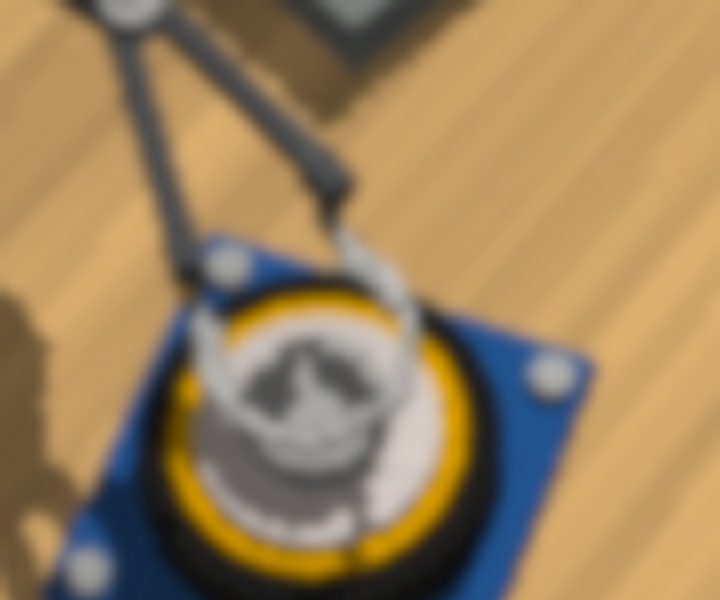

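{"method": "drive_tool", "body": {
  "moves": [
    [[0.01,-0.001,0,0.002,0.002,-0.001,140],[0.02,-0.001,0,0.002,0.002,-0.001,140],[0.022,-0.001,0,0.002,0.002,-0.001,140],[0.022,-0.001,0,0.002,0.002,-0.001,140],[0.022,-0.001,0,0.002,0.002,-0.001,140]]
  ]
}}

```text
clock: 12.18
tcp_pos: [0.4336, -0.1537, 0.1042]
orientation: [0.695, 0.13, 0.695, -0.13]
wrist_force: [0.1, -0.6, -2.3]
finger_gap: 0.0438
```

```bash
cat > ov.py <<'E'
from look import *
import pickle
def ov(tag,ax=(.5809,-.212),eye_z=.159,eye_y=-.0012,dz=-.031):
    st=pickle.load(open('st%s.pkl'%tag,'rb'));R=q2R(st['orientation']);
    eye=st['tcp_pos']+R@[-dz,eye_y,eye_z]
    print('eye pred',eye,'axle err along/left',)
    h=np.arctan2(R[1,2],R[0,2]);d=np.array([np.cos(h),np.sin(h)]);e=np.array(ax)-eye[:2];print(e@d,e@[-d[1],d[0]])
    th=np.linspace(0,2*np.pi,73)
    for n,f,(u0,v0,S) in (('side','d',(255,210,10)),('scene','s',(190,230,8))):
        im=cv2.imread('pics/%s%s.png'%(f,tag));c=cam(n)
        h_,w_=(70,75) if n=='side' else (80,90)
        B=cv2.resize(im[v0:v0+h_,u0:u0+w_],None,fx=S,fy=S,interpolation=cv2.INTER_CUBIC)
        def dr(P,col):
            q=((proj(c,P)-[u0,v0]+.5)*S).astype(int);cv2.polylines(B,[q.reshape(-1,1,2)],False,col,1,cv2.LINE_AA)
        def ci(cx,cy,z,r): return np.c_[cx+r*np.cos(th),cy+r*np.sin(th),0*th+z]
        dr(ci(*ax,.0625,.022),(0,0,255));dr(ci(*ax,.046,.037),(0,0,255))
        dr(ci(eye[0],eye[1],eye[2]+.004,.0235),(255,0,255))
        bk=np.array([[eye[0]+d[0]*.034-d[1]*t,eye[1]+d[1]*.034+d[0]*t,eye[2]+.002] for t in(-.01,.01)]);dr(bk,(0,255,0))
        tp=[[eye[0]-d[0]*.028-d[1]*t,eye[1]-d[1]*.028+d[0]*t,eye[2]+.006] for t in(-.022,.022)];dr(np.array(tp),(0,255,0))
        cv2.imwrite('pics/%so%s.png'%(f,tag),B[:600])
if __name__=='__main__': ov(sys.argv[1])
E
python3 two.py 13 2; python3 ov.py 13
```

```text
12.275 [ 0.4336 -0.1537  0.1043] [-0.2898 -0.5942 -1.3634] 0.043813988246111366 z [-1.     -0.0001 -0.0002]
eye pred [ 0.5814 -0.2123  0.0733] axle err along/left
-0.0006123771750776647 6.739992868022182e-05
```

View pics/do13.png

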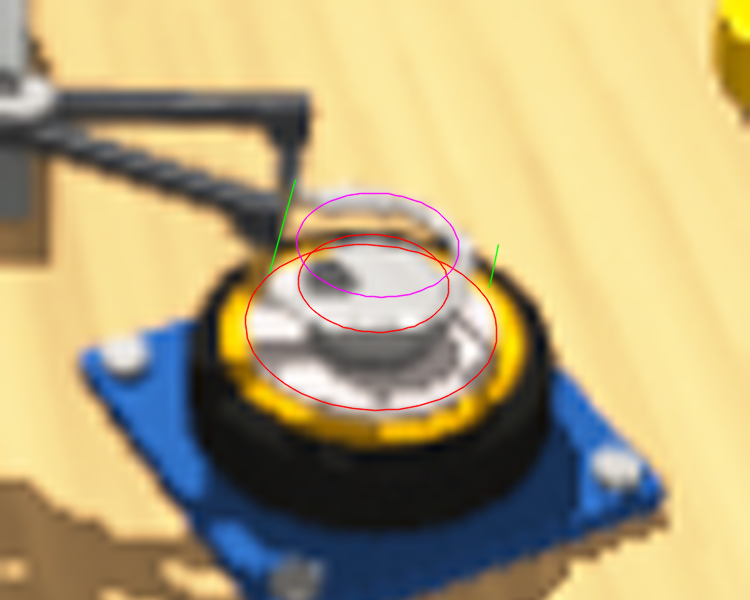

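View pics/so13.png

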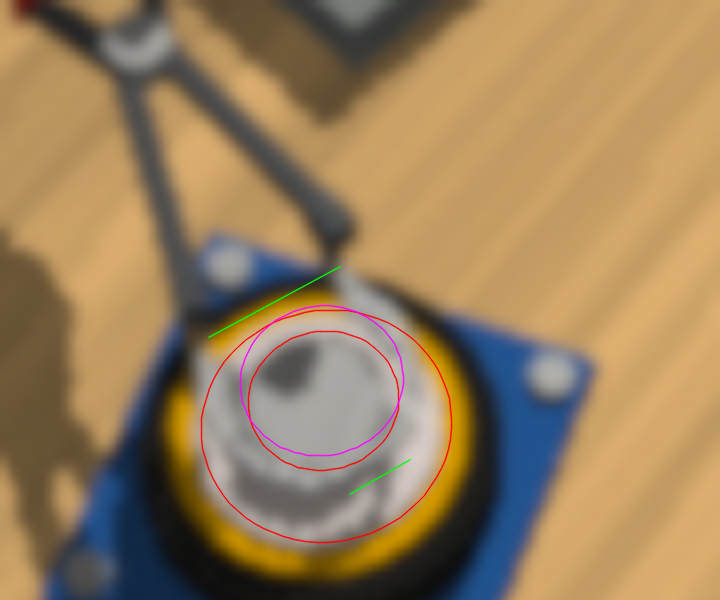

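The side and scene overlays show the hub and axle circles (red) on the real edges, but the ring is hard to see against the hub. I'll check the predicted ring against the clearer pictures taken after the lift.

```bash
python3 - <<'E'
from look import *
import pickle
_,_,st=pickle.load(open('w10.pkl','rb'));R=q2R(st['orientation'])
print(st['tcp_pos'])
eye=st['tcp_pos']+R@[.031,-.0012,.159];h=np.arctan2(R[1,2],R[0,2]);d=np.array([np.cos(h),np.sin(h)]);l=np.array([-d[1],d[0]])
th=np.linspace(0,2*np.pi,73)
for n,f,(u0,v0) in (('side','d10',(240,120)),('scene','s10',(310,130))):
    B=cv2.imread('pics/%s.png'%f);c=cam(n)
    def dr(P,col):
        q=((proj(c,P)-[u0,v0]+.5)*8).astype(int);cv2.polylines(B,[q.reshape(-1,1,2)],False,col,1,cv2.LINE_AA)
    dr(np.c_[eye[0]+.0235*np.cos(th),eye[1]+.0235*np.sin(th),0*th+eye[2]+.002],(255,0,255))
    for a in(.032,-.028):
        dr(np.array([[*(eye[:2]+d*a+l*t),eye[2]+.002] for t in(-.022,.022)]),(0,255,0))
    for s in(-1,1):
        dr(np.array([[*(eye[:2]-d*.028+l*s*.022),eye[2]+k] for k in(0,.018)]),(255,255,0))
    cv2.imwrite('pics/o%s.png'%f,B)
E
```

```text
[0.4814 0.2573 0.121 ]
```

View pics/od10.png

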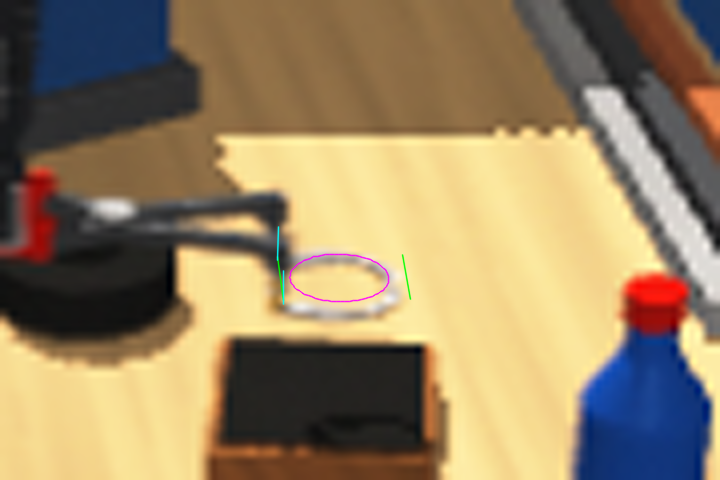

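View pics/os10.png

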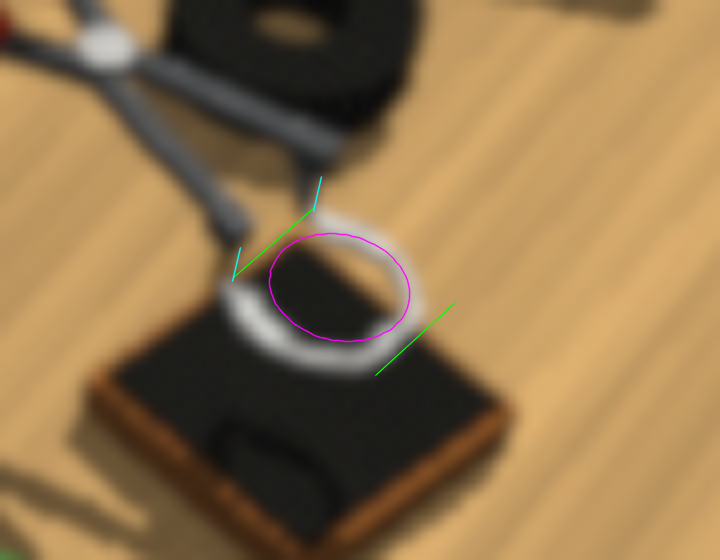

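The ring lies about 2 mm lower than I assumed. The lateral bias in the scene camera is the same for ring and hub, so the alignment holds to about 1 mm. I'll lower slowly past the axle end and watch the force.

{"method": "drive_tool", "body": {
  "moves": [
    [[0.004,0,0,0,0,0,140],[0.007,0,0,0,0,0,140],[0.009,0,0,0,0,0,140],[0.011,0,0,0,0,0,140],[0.013,0,0,0,0,0,140]]
  ]
}}

```text
clock: 13.0
tcp_pos: [0.4336, -0.1537, 0.0912]
orientation: [0.695, 0.13, 0.695, -0.13]
wrist_force: [-0.0, 0.3, -2.8]
finger_gap: 0.0435
```

```bash
python3 two.py 14 2; python3 ov.py 14
```

```text
13.1 [ 0.4336 -0.1536  0.0911] [ 0.4472 -0.4625 -2.5841] 0.043523006762148424 z [-1.     -0.0001 -0.0002]
eye pred [ 0.5814 -0.2122  0.0601] axle err along/left
-0.000543726477988887 3.987210956152354e-05
```

View pics/dz14.png

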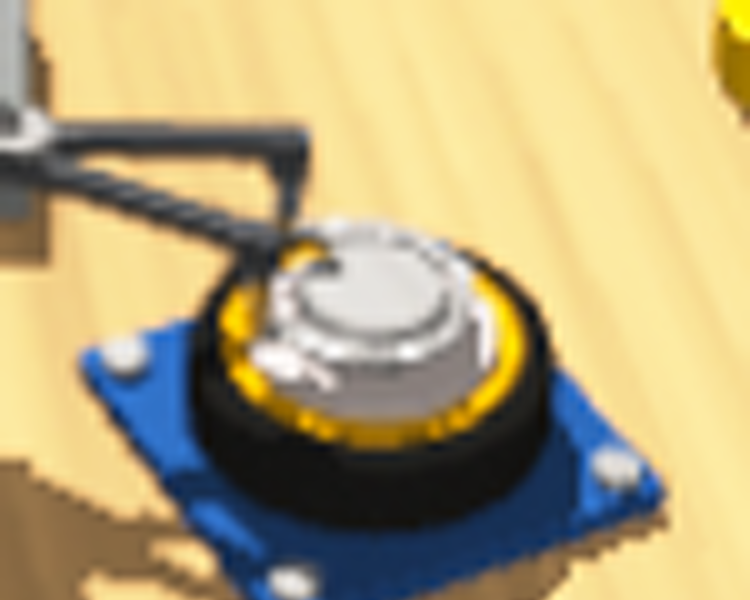

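View pics/sz14.png

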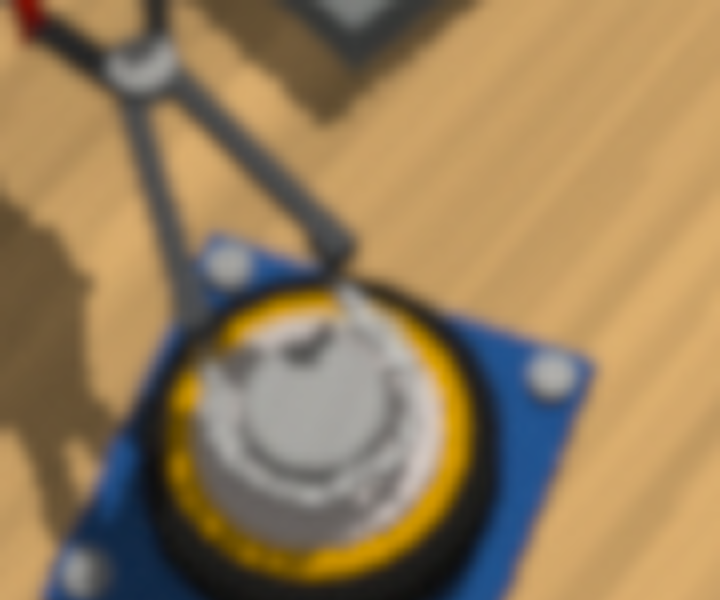

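The axle end now sits inside the ring with a gap all round and no contact force. Continuing down to the hub.

{"method": "drive_tool", "body": {
  "moves": [
    [[0.004,0,0,0,0,0,140],[0.007,0,0,0,0,0,140],[0.009,0,0,0,0,0,140],[0.01,0,0,0,0,0,140],[0.0105,0,0,0,0,0,140]]
  ]
}}

```text
clock: 13.82
tcp_pos: [0.4336, -0.1536, 0.0807]
orientation: [0.695, 0.13, 0.695, -0.13]
wrist_force: [1.0, 0.9, -2.5]
finger_gap: 0.0439
```

```bash
python3 two.py 15 1
```

```text
13.825 [ 0.4336 -0.1536  0.0807] [ 1.0364  0.888  -2.5404] 0.04392897366553939 z [-1.     -0.0001 -0.0002]
```

View pics/dz15.png

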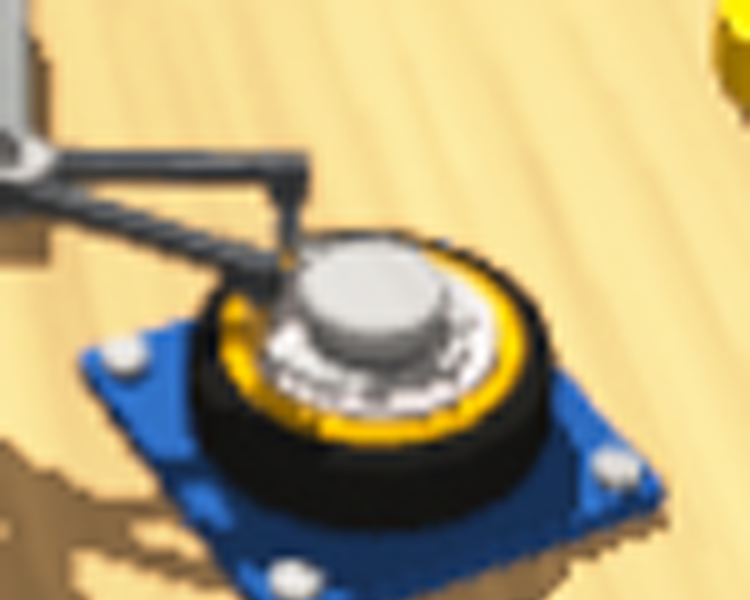

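View pics/sz15.png

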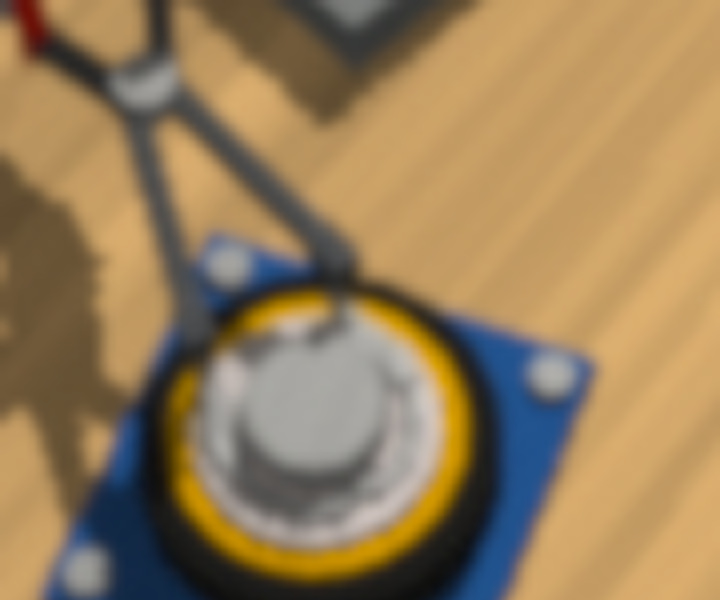

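Still no contact. The ring is nearly on the hub, so I'll go on in 0.6 mm steps.

{"method": "drive_tool", "body": {
  "moves": [
    [[0.0006,0,0,0,0,0,140],[0.0012,0,0,0,0,0,140],[0.0018,0,0,0,0,0,140],[0.0018,0,0,0,0,0,140],[0.0018,0,0,0,0,0,140]]
  ]
}}

```text
clock: 14.55
tcp_pos: [0.4337, -0.1537, 0.079]
orientation: [0.695, 0.13, 0.695, -0.13]
wrist_force: [0.9, 0.6, -1.5]
finger_gap: 0.0435
```

{"method": "drive_tool", "body": {
  "moves": [
    [[0.0005,0,0,0,0,0,140],[0.001,0,0,0,0,0,140],[0.0015,0,0,0,0,0,140],[0.0015,0,0,0,0,0,140],[0.0015,0,0,0,0,0,140]]
  ]
}}

```text
clock: 15.18
tcp_pos: [0.4337, -0.1537, 0.0775]
orientation: [0.695, 0.13, 0.695, -0.13]
wrist_force: [-0.7, 0.9, -1.6]
finger_gap: 0.0434
```

```bash
python3 two.py 16 1
```

```text
15.175 [ 0.4337 -0.1537  0.0775] [-0.6634  0.8689 -1.5675] 0.04338652150772971 z [-1.     -0.0001 -0.    ]
```

View pics/dz16.png

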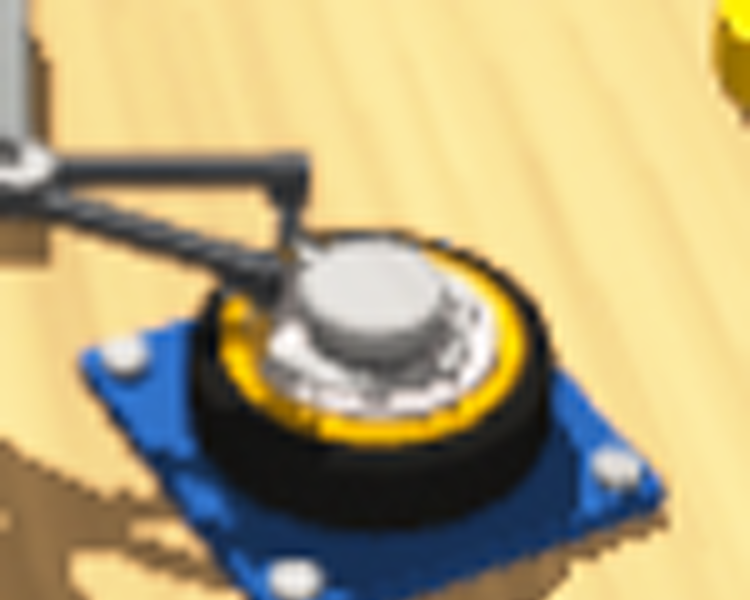

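The TCP is at the height where the ring rests on the hub: it was 33 mm above the ring's underside on the stand, and it is 31.5 mm above the hub face now. Releasing, with the reverse compensation.

{"method": "drive_tool", "body": {
  "moves": [
    [[0.0005,0,0.0005,0,0,0,116],[0.0015,0,0.0015,0,0,0,100],[0.0025,0,0.0025,0,0,0,84],[0.0032,0,0.0035,0,0,0,68],[0.0032,0,0.0035,0,0,0,66]]
  ],
  "squeeze": 40
}}

```text
clock: 15.9
tcp_pos: [0.4371, -0.1551, 0.0743]
orientation: [0.695, 0.13, 0.695, -0.13]
wrist_force: [0.4, -0.9, -1.6]
finger_gap: 0.0634
```

```bash
python3 two.py 17 2
```

```text
16.0 [ 0.4371 -0.155   0.0743] [ 0.442   0.5588 -1.2818] 0.06326812994765893 z [-1.     -0.0001  0.0002]
```

View pics/dz17.png

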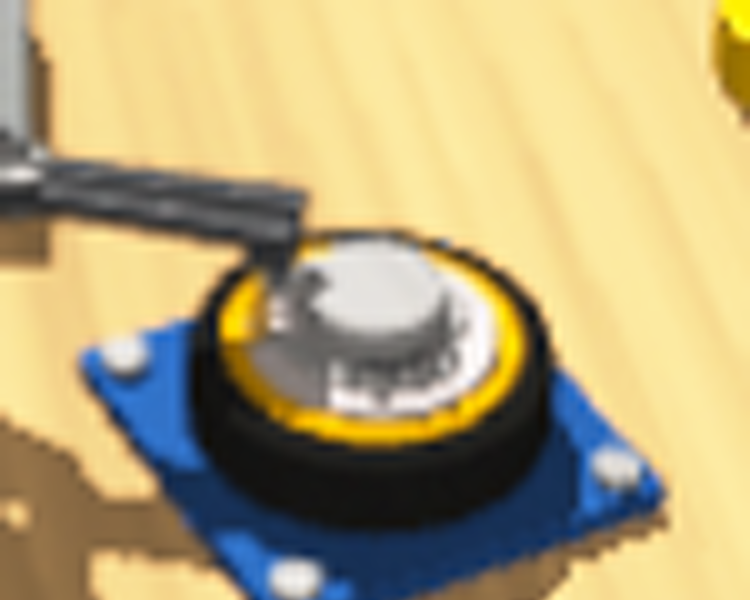

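View pics/sz17.png

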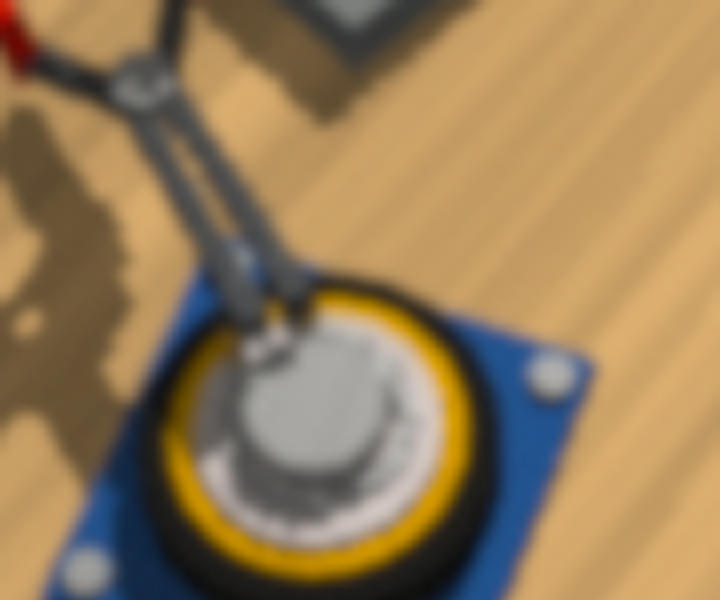

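The ring has closed round the axle, but the tips look a little spread. A wrist picture should show why.

```bash
python3 - <<'E'
from look import *
st=readout.get_state();im=snap('wrist','w17.png');print(st['finger_gap'],st['wrist_force'])
E
```

```text
0.0632200696566166 [-0.2866  0.67   -1.041 ]
```

View pics/w17.png

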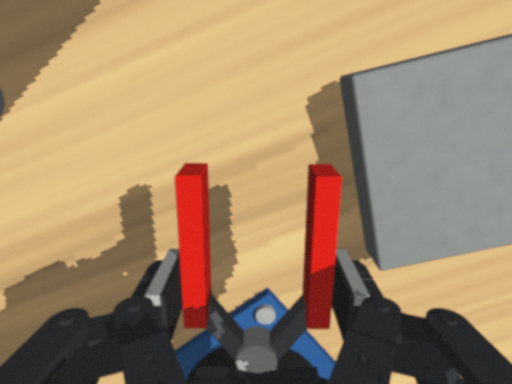

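The handles are parallel as before, so the tips are clear of the posts. Withdrawing upward.

{"method": "drive_tool", "body": {
  "moves": [
    [[-0.006,0,0,0,0,0,66],[-0.014,0,0,0,0,0,66],[-0.026,0,0,0,0,0,66],[-0.044,0,0,0,0,0,66],[-0.06,0,0,0,0,0,66]]
  ]
}}

```text
clock: 16.77
tcp_pos: [0.4373, -0.1551, 0.1359]
orientation: [0.695, 0.13, 0.695, -0.13]
wrist_force: [0.2, 0.6, -1.6]
finger_gap: 0.0631
```

```bash
python3 two.py 18 2
```

```text
16.875 [ 0.4384 -0.1557  0.1368] [ 0.6217  0.3324 -1.4005] 0.06328449499798847 z [-1.     -0.0008  0.0044]
```

View pics/dz18.png

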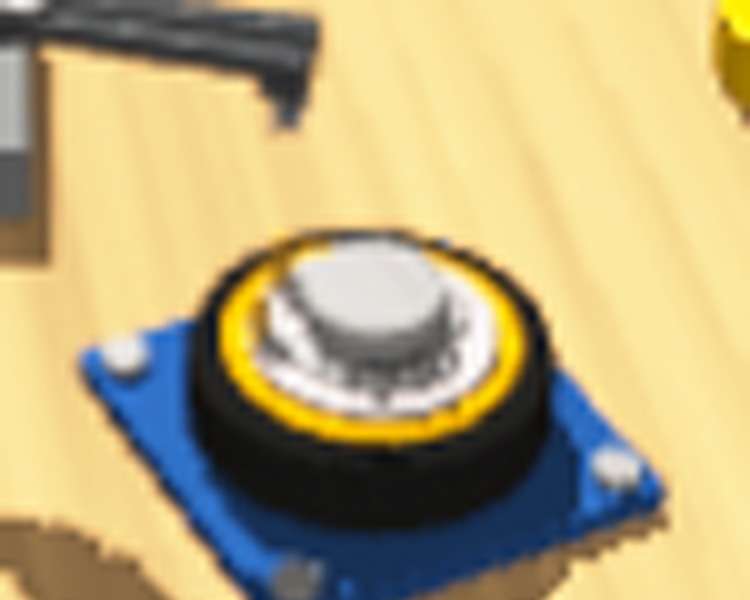

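View pics/sz18.png

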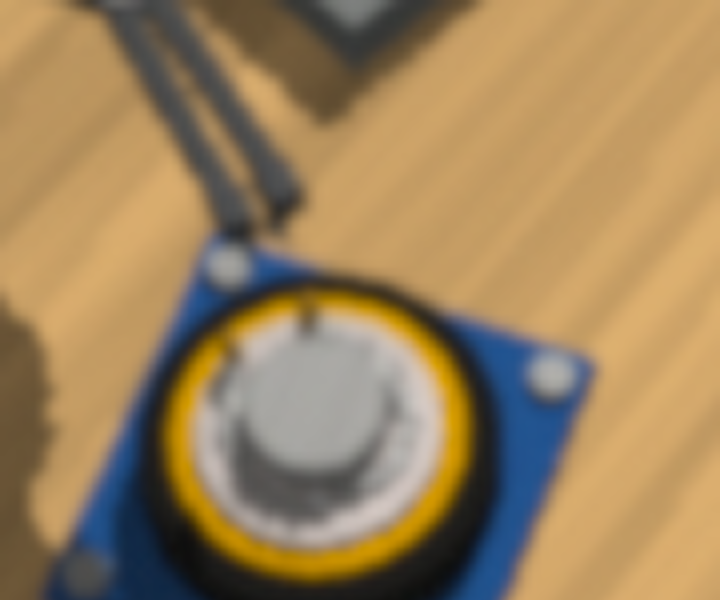

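The ring stayed behind on the axle. Checking it from above with the wrist camera while I still hold the pliers.

```bash
python3 delta.py .643 -.132 .155 -.37
```

```text
t 16.975 pos [ 0.4373 -0.1551  0.1349] head -0.3698524818163515 gap 0.06363616897282348 F [-0.1837  0.2702 -1.7624] j6 -0.14423597506776545
delta [-0.0199  0.0959  0.1835] [0.0001 0.0014 0.0004]
```

{"method": "drive_tool", "body": {
  "moves": [
    [[-0.02,0.025,0.03,0,0,0,66],[-0.02,0.055,0.075,0,0,0,66],[-0.02,0.08,0.125,0,0,0,66],[-0.02,0.095,0.17,0,0,0,66],[-0.02,0.096,0.183,0,0,0,66]]
  ]
}}

```text
clock: 17.6
tcp_pos: [0.6448, -0.1313, 0.153]
orientation: [0.695, 0.129, 0.695, -0.13]
wrist_force: [0.0, -0.1, -1.5]
finger_gap: 0.0631
```

```bash
python3 - <<'E'
from look import *
import pickle
snap('side');snap('side')
st=readout.get_state();print(st['clock'],st['tcp_pos'],st['finger_gap'])
im=snap('wrist','w19.png');pickle.dump((im,cam('wrist',st),st),open('w19.pkl','wb'))
x0,y0,s=.53,-.262,6000
r=rect(im,cam('wrist',st),x0,x0+.1,y0,y0+.1,.050,s);cv2.imwrite('pics/w19r.png',r)
E
```

```text
17.7 [ 0.6434 -0.1317  0.153 ] 0.06348478084201843
```

View pics/w19.png

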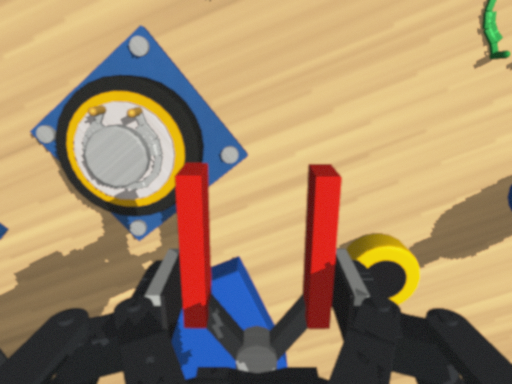

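View pics/w19r.png

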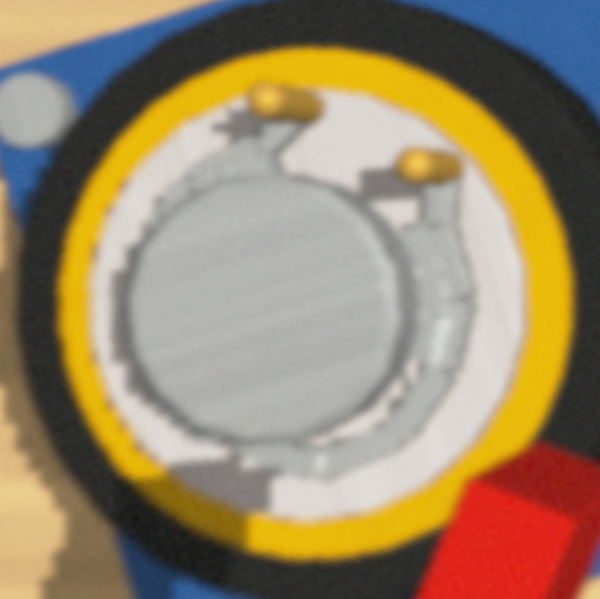

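The ring is seated: it sits below the axle end, with posts about 26 mm apart. The gap lies where a centred, level ring would put it, to within about 1 mm. Now returning the pliers to the rest.

```bash
python3 delta.py .4437 -.0305 .095 -.197
```

```text
t 17.75 pos [ 0.6422 -0.1316  0.1533] head -0.36968810767185106 gap 0.06345058638446976 F [ 0.2249  0.5409 -1.9491] j6 0.045478481335074296
delta [ 0.0586  0.0225 -0.2215] [-0.1727 -0.0014  0.0004]
```

{"method": "drive_tool", "body": {
  "moves": [
    [[0.0,0.005,-0.04,-0.03,0,0,66],[0.0,0.01,-0.09,-0.07,0,0,66],[0.01,0.016,-0.14,-0.11,0,0,66],[0.035,0.02,-0.19,-0.15,0,0,66],[0.058,0.0225,-0.221,-0.173,0,0,66]]
  ]
}}

```text
clock: 18.38
tcp_pos: [0.44, -0.0294, 0.0948]
orientation: [0.703, 0.069, 0.705, -0.069]
wrist_force: [0.4, 0.4, -1.2]
finger_gap: 0.0635
```

```bash
python3 - <<'E'
from look import *
snap('side');snap('wrist')
st=readout.get_state();print(st['clock'],st['tcp_pos'],st['qvel'])
im=snap('wrist','w20.png')
E
python3 delta.py .4437 -.0305 .034 -.197
```

```text
18.475 [ 0.436  -0.0282  0.0927] [-0.0127  0.0209  0.1275  0.0059 -0.0066  0.0073]
t 18.525 pos [ 0.4397 -0.0294  0.0943] head -0.19627261067086796 gap 0.06379270678940628 F [ 0.6339  0.1242 -0.7241] j6 -0.05276604059082072
delta [ 0.0603 -0.0003  0.0045] [ 0.0007 -0.006   0.    ]
```

View pics/w20.png

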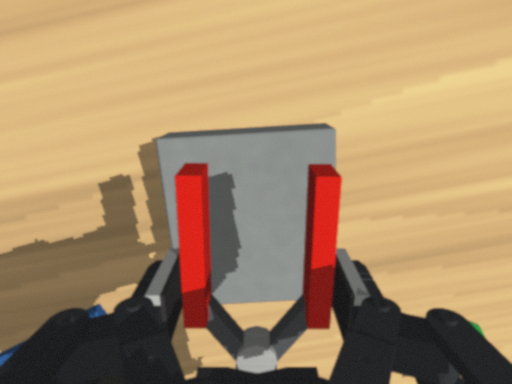

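The view nearly matches the one just after pick-up. Lowering.

{"method": "drive_tool", "body": {
  "moves": [
    [[0.025,0,0.003,0,-0.004,0,66],[0.045,0,0.004,0,-0.004,0,66],[0.055,0,0.004,0,-0.004,0,66],[0.059,0,0.004,0,-0.004,0,66],[0.059,0,0.004,0,-0.004,0,66]]
  ]
}}

```text
clock: 19.15
tcp_pos: [0.4437, -0.0303, 0.0356]
orientation: [0.703, 0.069, 0.704, -0.069]
wrist_force: [0.3, -0.5, -1.8]
finger_gap: 0.0633
```

{"method": "drive_tool", "body": {
  "moves": [
    [[0.001,0,0,0,0,0,66],[0.002,0,0,0,0,0,66],[0.003,0,0,0,0,0,66],[0.004,0,0,0,0,0,66],[0.004,0,0,0,0,0,66]]
  ]
}}

```text
clock: 19.77
tcp_pos: [0.4436, -0.0303, 0.0316]
orientation: [0.703, 0.069, 0.704, -0.069]
wrist_force: [-0.2, -0.5, -1.5]
finger_gap: 0.0634
```

{"method": "drive_tool", "body": {
  "moves": [
    [[0.0007,0,0,0,0,0,66],[0.0014,0,0,0,0,0,66],[0.002,0,0,0,0,0,66],[0.0026,0,0,0,0,0,66],[0.003,0,0,0,0,0,66]]
  ]
}}

```text
clock: 20.4
tcp_pos: [0.4435, -0.0303, 0.0301]
orientation: [0.703, 0.069, 0.704, -0.069]
wrist_force: [-6.8, 1.5, 20.8]
finger_gap: 0.0633
```

Contact at 0.030, the same height as at pick-up. Easing up 1 mm and opening.

{"method": "drive_tool", "body": {
  "moves": [
    [[-0.0008,0,0,0,0,0,66],[-0.001,0,0,0,0,0,50],[-0.001,0,0,0,0,0,20],[-0.001,0,0,0,0,0,0],[-0.001,0,0,0,0,0,0]]
  ]
}}

```text
clock: 21.02
tcp_pos: [0.4435, -0.0303, 0.0309]
orientation: [0.703, 0.069, 0.704, -0.069]
wrist_force: [-0.6, 0.3, 0.3]
finger_gap: 0.0858
```

```bash
python3 - <<'E'
from look import *
st=readout.get_state();print(st['clock'],st['tcp_pos'],st['wrist_force'],st['finger_gap'])
im=snap('wrist','w21.png')
E
```

```text
21.025 [ 0.4435 -0.0303  0.0309] [-0.5914  0.3404  0.3185] 0.08575416615545103
```

View pics/w21.png

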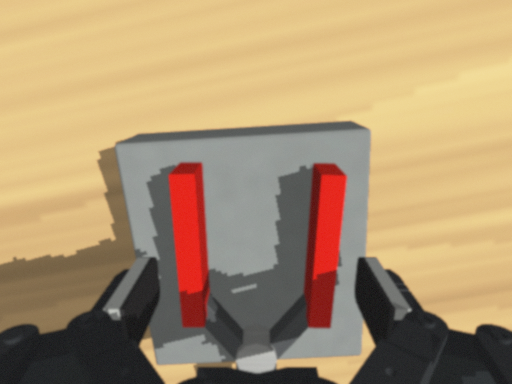

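The fingers are free of the handles and the pliers lie on the rest. Retreating straight up.

{"method": "drive_tool", "body": {
  "moves": [
    [[-0.015,0,0,0,0,0,0],[-0.05,0,0,0,0,0,0],[-0.09,0,0,0,0,0,0],[-0.13,0,0,0,0,0,0],[-0.16,0,0,0,0,0,0]]
  ]
}}

```text
clock: 21.7
tcp_pos: [0.4441, -0.0304, 0.1927]
orientation: [0.704, 0.069, 0.704, -0.07]
wrist_force: [0.9, -0.7, -0.6]
finger_gap: 0.0858
```

```bash
python3 - <<'E'
from look import *
snap('side','d22.png');snap('scene','s22.png')
st=readout.get_state();im=snap('wrist','w22.png');print(st['clock'],st['tcp_pos'],st['wrist_force'])
E
python3 delta.py .585 -.18 .17 -.37
```

```text
21.8 [ 0.4459 -0.0308  0.1942] [ 0.8483  0.7697 -0.3356]
t 21.85 pos [ 0.4449 -0.0306  0.1924] head -0.19641019496654682 gap 0.08524216594382257 F [0.1792 0.0569 0.2604] j6 -0.052272860947251414
delta [ 0.0228 -0.1192  0.1665] [0.1736 0.0023 0.0003]
```

View pics/w22.png

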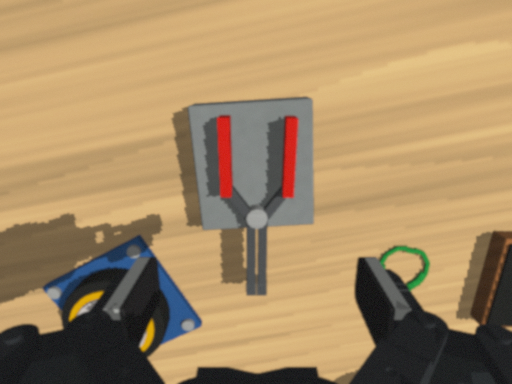

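View pics/d22.png

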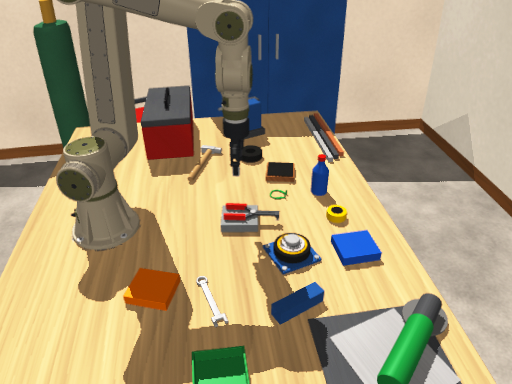

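The pliers are back as they were. One unobstructed look at the ring before handing in.

```bash
python3 delta.py .575 -.21 .145 -.37
```

```text
t 21.85 pos [ 0.4449 -0.0306  0.1924] head -0.19641019496654682 gap 0.08524216594382257 F [0.1792 0.0569 0.2604] j6 -0.052272860947251414
delta [ 0.0478 -0.1506  0.1625] [0.1736 0.0023 0.0003]
```

{"method": "drive_tool", "body": {
  "moves": [
    [[0.0,-0.04,0.04,0.04,0,0,0],[0.01,-0.08,0.085,0.09,0,0,0],[0.03,-0.12,0.13,0.14,0,0,0],[0.048,-0.15,0.162,0.174,0,0,0],[0.048,-0.15,0.162,0.174,0,0,0]]
  ]
}}

```text
clock: 22.48
tcp_pos: [0.574, -0.2112, 0.14]
orientation: [0.694, 0.132, 0.696, -0.131]
wrist_force: [-0.5, 2.1, 0.3]
finger_gap: 0.0856
```

```bash
python3 - <<'E'
from look import *
snap('side');snap('side')
st=readout.get_state();im=snap('wrist','w23.png');print(st['clock'],st['tcp_pos'],st['wrist_force'])
c=cam('wrist',st)
cv2.imwrite('pics/w23z.png',cv2.resize(im[90:240,170:345],(700,600),interpolation=cv2.INTER_CUBIC))
x0,y0,s=.53,-.262,6000
cv2.imwrite('pics/w23r.png',rect(im,c,x0,x0+.1,y0,y0+.1,.050,s))
E
```

```text
22.575 [ 0.5733 -0.2088  0.1427] [ 0.2248  0.1137 -0.126 ]
```

View pics/w23.png

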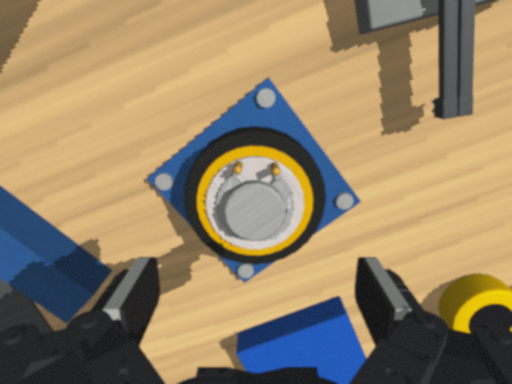

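View pics/w23r.png

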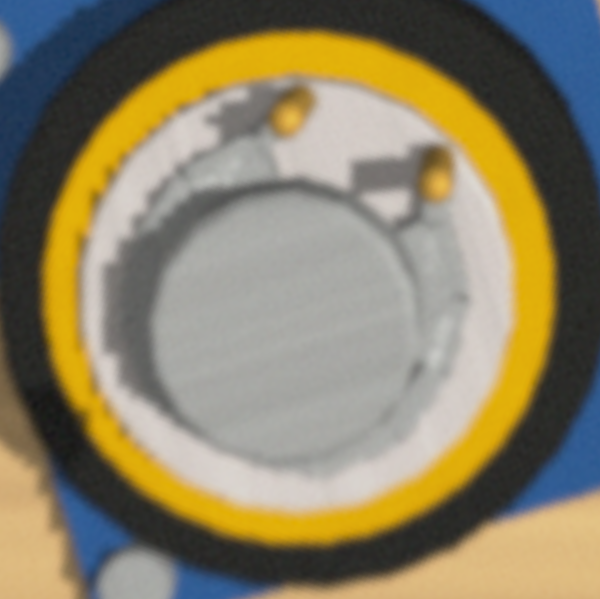

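The final view shows the ring closed under the axle end, with its posts at (238,168) and (276,170) about 26 mm apart. The gap measures 32 mm from the axis, against 31 mm expected. Nothing is touching, so I'm handing in.

```bash
python3 -c "
from workcell import env
print(env.hand_in())"
```

```text
the job is handed in; nothing more can be done
None
```

I picked up the pliers, spread the steel ring and lifted it off its block. I then lowered it over the axle end without contact and released it in the groove above the hub. The pliers are back on the grey rest, and I handed in at about 22.6 s of the 58 s allowed.

**Ring:** Two wrist views show it below the axle end and around the axle, closed, with its posts about 26 mm apart. Its gap lies 31–32 mm from the axis, against 31 mm expected.

**Pliers:** The last views show them on the rest within a few millimetres of where they started, tips overhanging. The gripper was open and the wrist force about zero.

**Bystanders:** I saw none of them moved in the last pictures.

**Less certain:**
- **Flatness:** I could not measure it more finely than about 2 mm from the pictures. That the ring lies flat on the hub rests on the contact height, its clearance in the groove and how it looks.
- **Ring outline:** One edge measured about 1–2 mm closer to the axis than ideal, which I put down to the viewing angle and blur.
- **Contact on the rest:** The fingertips touched the rest at about 9 N when I picked the pliers up, and 21 N when I set them down. Both are well under the limit.

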